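Find the charger bay whose contact still springs and load the cell there

TASK

Only one of the three spring contacts in this old battery charger is still stiff, the other two have gone slack: with the fingers press their free tips gently right back to the rubber stop until you know which is the stiff one, while the cell still lies in its tray. Then take the green cell from the blue tray and load it in the bay with the stiff contact, nub on the brass stud, flat end against the spring, lying fully down in its cradle. Be gentle, the charger cracks at 25 N, and do not disturb the tin, scoop, bottle, tong, mug and spent cell around it.

Things in the scene. Friction and masses are not known exactly. Their poses are not given: they have to be found in the camera images.
- charger: White three-bay D-cell charger, fixed, 117 mm (x) by 176 mm (y). Origin: on the counter, below the middle bay; z up; x runs along the bays from the spring contacts to the brass studs. Bays side by side at y = +54 (bay 1), 0 (bay 2), -54 mm (bay 3); bay floor 10 mm above the counter. Per bay two cradle rails along x (-22 to +22 mm), 5 mm above the bay floor, 28 mm apart inside, 34 outside.
- bay1_stud (a point): Bay 1: centre of the face of its brass stud, 8 mm across, looking along the charger's -x: x = +33 mm in the charger's frame, 16.5 mm above the bay floor. Axes as the charger's. The end wall behind the studs (x = 35 to 43 mm) is 22 mm high above the bay floor; between rails and end walls nothing stands up.
- bay2_stud (a point): Bay 2: centre of the face of its brass stud, 8 mm across, looking along the charger's -x: x = +33 mm in the charger's frame, 16.5 mm above the bay floor. Axes as the charger's. The end wall behind the studs (x = 35 to 43 mm) is 22 mm high above the bay floor; between rails and end walls nothing stands up.
- bay3_stud (a point): Bay 3: centre of the face of its brass stud, 8 mm across, looking along the charger's -x: x = +33 mm in the charger's frame, 16.5 mm above the bay floor. Axes as the charger's. The end wall behind the studs (x = 35 to 43 mm) is 22 mm high above the bay floor; between rails and end walls nothing stands up.
- bay1_contact (a point): Bay 1: where its spring contact stands out farthest when free: front of the rounded roll near its free tip, x = -24.3 mm in the charger's frame, 20 mm above the bay floor. Fixed to the charger (does not follow the bent contact), axes as the charger's. To feel it, press the roll along the charger's -x with the fingers inside the bay; it swings back 9.6 mm, to x = -34 mm, where the leaf meets its rubber stop.
- bay2_contact (a point): Bay 2: the same point of its contact. Each contact is a brass leaf 14 mm wide, clamped 3 mm above the bay floor at x = -34.7 mm, leaning 0.35 rad into the bay when free; roll 19 mm up the leaf, radius 2.5 mm; above the roll a tongue bent back as a lead-in, its top 33 mm above the bay floor when free. Rubber stops on the wall behind (x = -40 mm), which is 18 mm above the bay floor.
- bay3_contact (a point): Bay 3: the same point of its contact. All three look alike; which is stiff changes every time. Stiff: about 2 N at the roll to start it, rising evenly to 11 N just before the stop; slack: under 4 N all the way to the stop. On the stop the force rises at once. With the cell home the stiff leaf, bent about 4 mm, holds it with 6 N; to let the cell down, push the leaf back 5 to 9 mm.
- tray: Blue plastic tray, fixed to the counter, 100 mm (x) by 70 mm (y), rim 8 mm high, floor 4 mm thick; two rails along x, 9 mm high above the counter, 28 mm apart inside and 34 mm outside, hold the green cell. Origin: centre of its underside on the counter.
- cell_center (a point): Centre of the green D cell: cylinder 33 mm across, 61.5 mm long with its nub, about 150 g, lying level in the tray, axis 20.5 mm above the counter. Its x axis runs along the cell to the plus end (copper-coloured band, steel nub); flat minus end 30.75 mm from here. Loaded, its axis is 16.5 mm above the bay floor and its x is the charger's x.
- cell_nub (a point): Tip of the green cell's plus nub (10 mm across, 2 mm long, on the cell's axis), 30.75 mm from the cell's centre.
- tin: Closed aluminium formula tin, loose bystander, 101 mm across, 126 mm tall; origin at the centre of its underside.
- scoop: Blue measuring scoop, loose bystander: cup 40 mm across and 34 mm tall, flat handle to 88 mm along its -x; origin at the centre of the cup's underside.
- bottle: Empty clear plastic bottle with white cap, loose bystander, 64 mm across, 190 mm tall; origin at the centre of its underside.
- tong: Stainless bottle tong lying flat, loose bystander, 195 mm long (x -77 to +117 mm), 78 mm wide, 12 mm tall; origin at its middle on the counter.
- mug: White mug, loose bystander, 80 mm across, 85 mm tall, handle to its +y; origin at the centre of its underside.
- spent_cell: Spent grey D cell standing on its flat end, loose bystander, 33 mm across, 61.5 mm tall; origin at the centre of its underside. Not to be used.
Mind the look-alikes: they are no part of the job. Leave any pink look-alike of the part that bears cell_center alone.

How it is judged:
By the outcome, as a careful person would: the job done as asked, in the order asked, and still so for the second after the job is handed in, with the robot touching nothing.
It also fails if it takes over 72 s, if anything falls off the work surface, if the arm or the gripper's body presses on something with over 40 N, if the wrist force passes 120 N, or if a joint passes its speed limit or range.

ROBOT

A 6-joint arm with a two-finger parallel gripper is mounted at the origin on the work surface. World frame = base frame: x ahead of the robot, y to its left, z up, the work surface at z = 0. Lengths are in m, angles in rad, forces in N, time in s.
With the tool pointing down it reaches from about 0.4 to 0.825 m from the base axis. Payload 7 kg.
Tool frame: the origin (TCP) lies at the very end of the fingers, on their centre line; the grasp point (between the pads) lies 19 mm behind it (grip_depth is the distance from the TCP to the grasp point, in m); z points along the fingers, y is the direction in which the jaws open and shut (so a half turn about z gives the same grasp; the last joint's range is limited). The gripper opens to 88 mm and grips with 3 to 60 N. Pads are 19 mm wide; open, the fingers measure 130 mm over their backs; the gripper's body (78 mm by 193 mm) begins 47 mm behind the grasp point.
Start: joints at [1.57, 0.359, 0.012, 0, -1.224, -0.288], TCP at [0.192, 0.647, 0.227] pointing down, gripper open.
Joint ranges: [-3.07, 3.07], [-1.43, 2.12], [-1.02, 1.25], [-3.03, 1.67], [-3.05, -0], [-3.03, 3.03]. Speed limits (rad/s): [2.39, 2.39, 3.01, 3.14, 3.14, 3.14].

INTERFACE

Orientations are given as [roll, pitch, yaw] about the fixed x, y, z axes, in that order (R = Rz(yaw) Ry(pitch) Rx(roll)).
In Python, from station import get_state, grab_frame, get_calibration, job_done, grip_depth gives the robot as it stands. The module is installed in compiled form; this text tells all that it offers.
- The arm moves only by the shell command python3 -m crank 'ROWS' [FORCE]. ROWS is JSON, a list of rows, each an object with "turn": the turn, a rotation vector about the tool's x, y, z each as a share of 2 pi rad, from -1 to 1, a list of three; "slide": the shift along the tool's x, y, z each as a share of 0.5 m, from -1 to 1, a list of three; "fingers": the opening, from -1 (shut) to 1 (fully open). A call has 1 to 5 rows; each row is the pose to reach, as a shift and turn from the pose commanded when the call began, along the tool's axes at that moment, turning the shorter way round; what a row does not reach only later rows make up. A row lasts 1/12 s, in which the tool goes at most 41.7 mm and 7.16 degrees, less where a joint would pass 70% of its speed; a pose out of reach is approached as far as the arm can. A call with a number of a shift or a turn outside -1 to 1 is refused whole. A call with a gripper value outside its range is refused whole. The fingers move at their own pace and stop on an object; FORCE is the grip in N (left out, the last holds). Time passes only in rows, so rows that repeat a pose let the fingers close. It gives the time, the measured TCP pose, the force and the opening at its end, in the units of the state.
- get_state(): the state, without advancing time (a new reading comes with each control period).
- grab_frame(name): name is "side" or "top"; returns the picture (480x640x3 uint8, red, green, blue); there is no depth.
- get_calibration(name): a dict with "K" (3x3 intrinsics, pixels), "dist" ([k1, k2, p1, p2, k3] as OpenCV has them; the pictures are not rectified), "pose" (4x4, takes a point from camera to world coordinates). Camera axes: x right, y up, looking along -z (the intrinsics and any distortion apply to the point x, -y, -z); pixel columns grow to the right and rows downward; lengths in m; the calibration is good to about 2 mm. A picture is of the moment at which its call begins. get_calibration takes no time and is no camera call.
- job_done(): hands the job in, once; it reports no verdict.
The state is a dict: "t": time; "q": joint angles; "qd": joint speeds; "joint_efforts": joint torques, N m; "eef_pos": TCP position; "ee_rot": TCP orientation; "force": force on the tool from outside, world axes, zero at the start; "moment": the same for the moment, N m; "width": finger opening in m.
Only numpy, scipy, OpenCV 4.12 (cv2) and the standard library are available. Lean on these libraries where they do the work, as an engineer would, in place of code of your own. Each camera call takes 0.05 s, during which the arm holds its last target.

## Working session

There is one attempt and no reset: what is moved stays moved. The work goes in short steps, Python scripts to look and compute and a shell command to move; the robot and the scene stay as the last step left them, time stands still between calls to the robot, and variables do not carry over. Pictures are saved under pics/ and viewed, and the job is handed in when it is done.

```bash
ls; mkdir -p pics
python3 - <<'E'
from station import *
import cv2,numpy as np
s=get_state()
for k,v in s.items(): print(k,v)
print(grip_depth)
for n in ("side","top"):
    c=get_calibration(n); print(n,c["K"],c["dist"],c["pose"])
    cv2.imwrite(f"pics/{n}0.png",grab_frame(n)[:,:,::-1])
E
```

```text
pics
t 0.0
q [ 1.57011113e+00  3.59382796e-01  1.10862425e-02 -3.46260735e-04
 -1.22410627e+00 -2.88115807e-01]
qd [-0.00215587  0.00111809 -0.00021673  0.00025686 -0.00122857 -0.00133203]
joint_efforts [ 1.37433013e-03 -5.82713664e+01  2.93049073e+01  6.99698567e+00
  6.95427079e-03 -1.62337628e-04]
eef_pos [0.19211996 0.64658251 0.22563795]
ee_rot [ 3.13995988e+00 -1.44430962e-04 -2.88918804e-01]
force [-0.60006874 -0.21370088  0.28179609]
moment [ 0.0265874  -0.02874189 -0.02763785]
width 0.0876896365842222
0.0188
side [[615.1808003    0.         317.46667913]
 [  0.         615.1808003  232.13015728]
 [  0.           0.           1.        ]] [0.03376739 0.         0.         0.         0.        ] [[ 0.76111355  0.40988097 -0.50269647 -0.30038081]
 [-0.64860034  0.47513254 -0.59461472 -1.03632316]
 [-0.00487381  0.77861843  0.62747875  1.11288256]
 [ 0.          0.          0.          1.        ]]
top [[556.71302228   0.         316.40214384]
 [  0.         556.71302228 241.61785911]
 [  0.           0.           1.        ]] [0.04365186 0.         0.         0.         0.        ] [[ 4.01253121e-02  9.78265370e-01 -2.03437522e-01  2.81787692e-01]
 [-9.99174753e-01  3.79989954e-02 -1.43488645e-02 -7.79474453e-04]
 [-6.30657572e-03  2.03845389e-01  9.78982781e-01  1.40708971e+00]
 [ 0.00000000e+00  0.00000000e+00  0.00000000e+00  1.00000000e+00]]
```

View pics/side0.png

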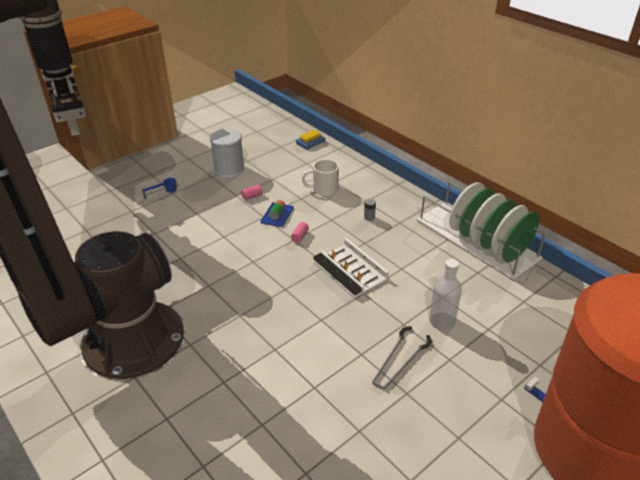

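View pics/top0.png

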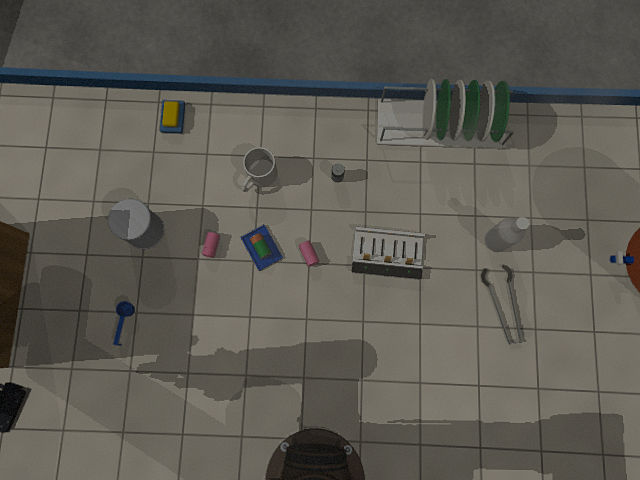

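Both views show the blue tray with the green cell at top (261,246) and side (278,212). There are two pink cells at top (211,243) and (309,252). The charger is at top (389,252), with its springs on the near (low-x) side.

Run:
```python
import cv2
t=cv2.imread("pics/top0.png");s=cv2.imread("pics/side0.png")
def crop(im,x,y,w,h,f,n): cv2.imwrite(n,cv2.resize(im[y:y+h,x:x+w],None,fx=f,fy=f,interpolation=cv2.INTER_CUBIC))
crop(t,340,215,100,75,8,"pics/c1.png")
crop(t,230,215,70,60,10,"pics/c2.png")
crop(s,300,230,100,75,8,"pics/c3.png")
crop(s,250,190,60,45,12,"pics/c4.png")
```

```text
(no output)
```

View pics/c1.png

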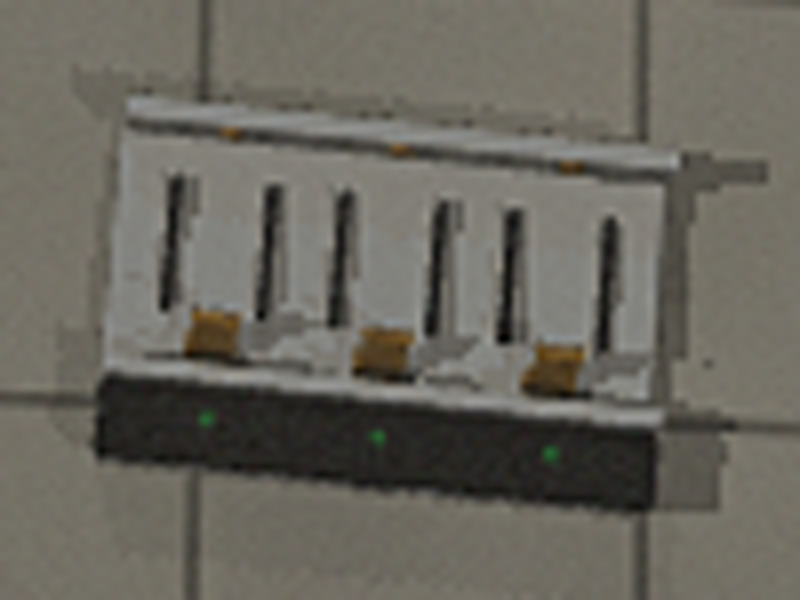

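View pics/c2.png

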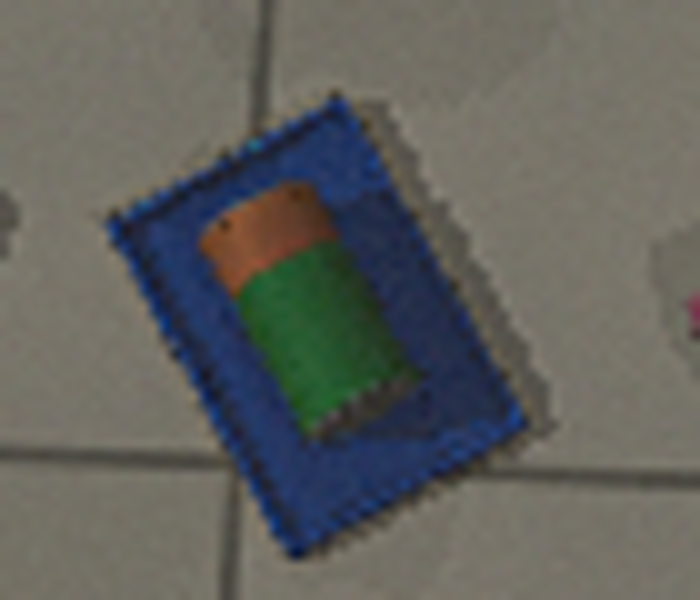

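View pics/c3.png

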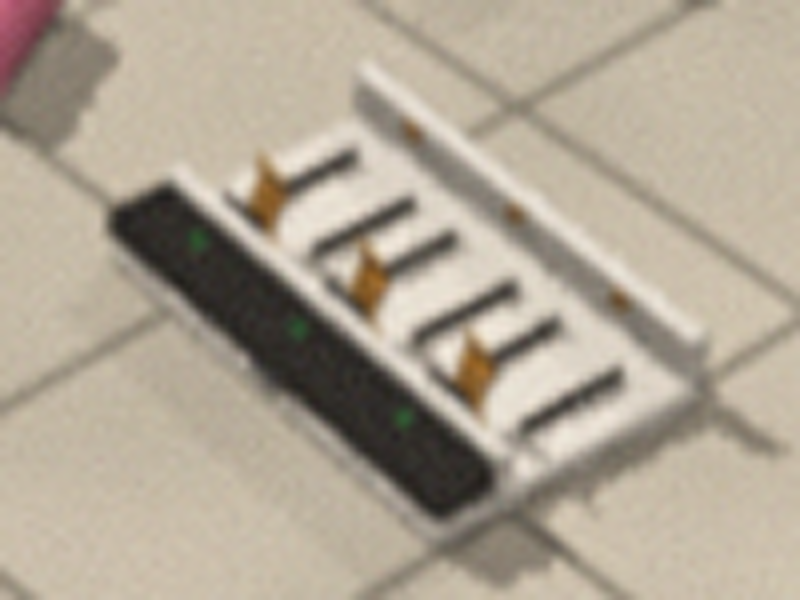

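View pics/c4.png

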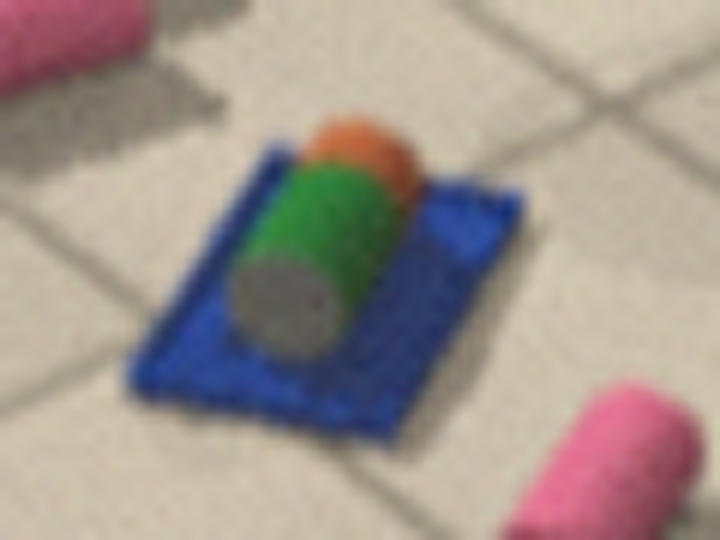

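```bash
cat > h.py <<'E'
import numpy as np,cv2
from scipy.optimize import least_squares,minimize
from station import *
CAL={n:get_calibration(n) for n in("side","top")}
def proj(n,P):
    c=CAL[n];T=np.linalg.inv(np.array(c["pose"]));P=np.atleast_2d(P)
    p=(T[:3,:3]@P.T).T+T[:3,3]; p=p*[1,-1,-1]
    return cv2.projectPoints(p,np.zeros(3),np.zeros(3),np.array(c["K"]),np.array(c["dist"],float))[0].reshape(-1,2)
def uncrop(a,off,f): return (np.array(a,float)+.5)/f-.5+np.array(off)
def place(p,P): # p=x,y,yaw,z
    c,s=np.cos(p[2]),np.sin(p[2]); P=np.array(P)
    return np.c_[p[0]+c*P[:,0]-s*P[:,1],p[1]+s*P[:,0]+c*P[:,1],P[:,2]+p[3]]
E
cat > m.py <<'E'
from h import *
r=lambda x:[(x,y,.015) for b in(.054,0,-.054) for y in(b+.0155,b-.0155)]
st=[(.033,b,.0265) for b in(.054,0,-.054)]
top=uncrop([(178,178),(274,187),(346,192),(443,202),(514,210),(611,218),(168,308),(264,318),(336,325),(433,335),(505,342),(605,350),(231,133),(400,150),(571,167),(130,100),(682,152)],(340,215),8)
Mt=np.array(r(.022)+r(-.022)+st+[(.043,.088,.032),(.043,-.088,.032)])
sd=uncrop([(352,155),(410,202),(455,237),(515,285),(558,322),(622,375),(318,247),(418,332),(528,428),(412,130),(514,212),(620,300),(365,65),(705,335)],(300,230),8)
Ms=np.array(r(.022)+[r(-.022)[i] for i in(1,3,5)]+st+[(.043,.088,.032),(.043,-.088,.032)])
def fit(obs,p0):
    f=lambda p:np.concatenate([(proj(n,place(p,M))-o).ravel() for n,M,o in obs])
    s=least_squares(f,p0,loss="soft_l1",f_scale=.5); return s.x,f(s.x)
for o in([("top",Mt,top),("side",Ms,sd)],[("top",Mt,top)],[("side",Ms,sd)]):
    x,res=fit(o,[.5,-.17,-.05,0]); print("charger",x.round(4),np.sqrt((res**2).mean())); 
    if len(o)==2: print(res.reshape(-1,2).round(1).tolist())
tt=uncrop([(340,97),(525,425),(295,553),(112,218)],(230,215),10)
ts=uncrop([(520,195),(395,440),(135,390),(275,145)],(250,190),12)
TM=np.array([(.05,-.035,.008),(-.05,-.035,.008),(-.05,.035,.008),(.05,.035,.008)])
for o in([("top",TM,tt),("side",TM,ts)],[("top",TM,tt)],[("side",TM,ts)]):
    x,res=fit(o,[.5,.12,.5,0]); print("tray",x.round(4),np.sqrt((res**2).mean()))
# cell by masks
import cv2
S=6;obs=[]
for n,(x0,y0,w,h) in dict(top=(230,215,70,60),side=(250,190,60,45)).items():
    im=cv2.imread(f"pics/{n}0.png")[y0:y0+h,x0:x0+w]
    big=cv2.resize(im,None,fx=S,fy=S,interpolation=cv2.INTER_CUBIC)
    b,g,rr=[big[:,:,i].astype(float) for i in range(3)]
    m=((g-b>25)&(g-rr>10))|((rr-b>40)&(rr-g>12))
    m=cv2.morphologyEx(m.astype(np.uint8),cv2.MORPH_OPEN,np.ones((7,7)))
    nl,l,stt,_=cv2.connectedComponentsWithStats(m)
    k=1+np.argmax(stt[1:,4]); m=(l==k).astype(np.uint8)
    m[:]=m; print(n,m.sum()/36); cv2.imwrite(f"pics/mask_{n}.png",np.hstack([big,np.dstack([m*255]*3)])); obs.append((n,x0,y0,m))
a=np.linspace(0,2*np.pi,60)
def ren(n,x0,y0,shape,p):
    R=.0165
    e=lambda x:proj(n,place([p[0],p[1],p[2],p[3]],np.c_[np.full(60,x),R*np.cos(a),R*np.sin(a)]))
    E0,E1=e(-.03075),e(.02875)
    sc=lambda q:np.round(((q-[x0,y0]+.5)*S-.5)*16).astype(np.int32)
    m=np.zeros(shape,np.uint8)
    cv2.fillConvexPoly(m,cv2.convexHull(sc(np.r_[E0,E1])),1,cv2.LINE_8,4)
    cv2.fillConvexPoly(m,sc(E0).reshape(-1,1,2),0,cv2.LINE_8,4); return m
def cost(p,ob): return sum((ren(n,x0,y0,m.shape,p)!=m).mean() for n,x0,y0,m in ob)
for ob,fz in((obs,0),(obs[:1],1),(obs[1:],1)):
    best=None
    for p0 in([.5,.12,.45,.0205],[.49,.125,.55,.0205]):
        P=(lambda q:np.r_[q,.0205]) if fz else (lambda q:q)
        q0=np.array(p0[:3] if fz else p0)
        sim=np.vstack([q0]+[q0+d for d in np.diag([.006,.006,.06,.006][:len(q0)])])
        s=minimize(lambda q:cost(P(q),ob),q0,method="Nelder-Mead",options=dict(initial_simplex=sim,maxiter=600,xatol=1e-5,fatol=1e-6))
        if best is None or s.fun<best.fun:best=s
    print("cell",best.x.round(4),best.fun)
E
python3 m.py
```

```text
charger [ 0.5637 -0.164  -0.0548 -0.0028] 0.40909928506701626
[[-0.1, -0.3], [0.0, -0.3], [-0.0, -0.1], [-0.0, -0.2], [0.1, -0.4], [0.2, -0.3], [-0.2, 0.3], [-0.0, 0.2], [0.0, 0.1], [0.1, -0.0], [0.1, -0.0], [-0.1, 0.1], [0.0, 0.7], [0.1, 0.5], [0.0, 0.4], [-0.2, -0.7], [0.2, -0.9], [0.2, -0.3], [0.2, -0.4], [-0.0, -0.3], [-0.0, -0.2], [0.3, -0.3], [0.1, -0.5], [-0.9, 0.5], [-0.6, 0.7], [-0.9, -0.1], [-0.5, 0.9], [-0.4, 1.0], [-0.2, 0.7], [0.4, -0.2], [0.9, 0.1]]
charger [ 0.5651 -0.1649 -0.0573 -0.0105] 0.27888972132086454
charger [ 0.5714 -0.1569 -0.0473 -0.0122] 0.49228675240771663
tray [ 0.5548  0.1608  0.5595 -0.0055] 0.5247533002563919
tray [ 0.5594  0.1637  0.5521 -0.0304] 0.36734495230523434
tray [ 0.5619  0.1708  0.5735 -0.0146] 0.5331426507122685
top 216.27777777777777
side 157.88888888888889
cell [0.3833 0.1487 0.8647 0.0371] 0.10997207524985303
cell [0.444 0.128 0.67 ] 0.051494708994708996
cell [0.4156 0.1744 2.1767] 0.058477366255144034
```

```bash
sed -i 's/for p0 in(.*/for p0 in([.555,.161,.56,.0205],[.56,.165,.5,.0205]):/' m.py
cat >> m.py <<'E'
def fz(obs,p0):
    f=lambda p:np.concatenate([(proj(n,place([*p[:3],0],M))-o).ravel() for n,M,o in obs])
    s=least_squares(f,p0,loss="soft_l1",f_scale=.5); return s.x.round(4)
for o in([("top",Mt,top),("side",Ms,sd)],[("top",Mt,top)],[("side",Ms,sd)]): print("ch z=0",fz(o,[.55,-.16,0]))
for o in([("top",TM,tt),("side",TM,ts)],[("top",TM,tt)],[("side",TM,ts)]): print("tray z=0",fz(o,[.55,.16,.55]))
E
python3 m.py | grep -v '\[\['
```

```text
charger [ 0.5637 -0.164  -0.0548 -0.0028] 0.40909928506701626
charger [ 0.5651 -0.1649 -0.0573 -0.0105] 0.27888972132086454
charger [ 0.5714 -0.1569 -0.0473 -0.0122] 0.49228675240771663
tray [ 0.5548  0.1608  0.5595 -0.0055] 0.5247533002563919
tray [ 0.5594  0.1637  0.5521 -0.0304] 0.36734495230523434
tray [ 0.5619  0.1708  0.5735 -0.0146] 0.5331426507122685
top 216.27777777777777
side 157.88888888888889
cell [ 0.5935  0.1857  0.5657 -0.1749] 0.07050117577895355
cell [0.5551 0.1616 0.5492] 0.02074074074074074
cell [0.6943 0.2657 1.3133] 0.058477366255144034
ch z=0 [ 0.5629 -0.1641 -0.0568]
ch z=0 [ 0.563  -0.1636 -0.0574]
ch z=0 [ 0.5617 -0.1664 -0.0497]
tray z=0 [0.5533 0.1589 0.5562]
tray z=0 [0.5537 0.1602 0.5507]
tray z=0 [0.5508 0.1551 0.5723]
```

View pics/mask_top.png

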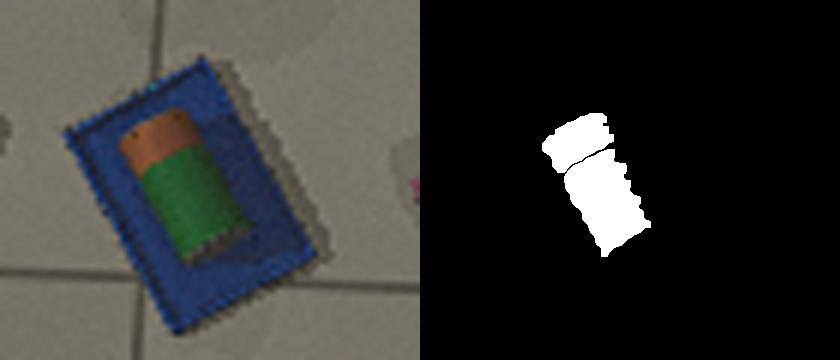

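View pics/mask_side.png

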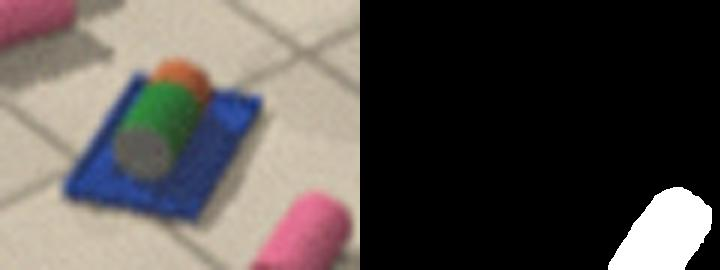

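```bash
python3 - <<'E'
s=open('m.py').read()
s=s.replace("side=(250,190,60,45)","side=(250,190,41,45)")
s=s.replace("m=((g-b>25)&(g-rr>10))|((rr-b>40)&(rr-g>12))","m=((g>1.15*b)&(g>1.15*rr))|((rr>1.3*b)&(rr>1.12*g))|((rr>1.25*b)&(g>1.1*b)&((np.abs(rr-g)<18)))&(n=='top')")
s=s.replace("cv2.MORPH_OPEN,np.ones((7,7)))","cv2.MORPH_CLOSE,np.ones((7,7)));m=cv2.morphologyEx(m,cv2.MORPH_OPEN,np.ones((7,7)))")
open('m.py','w').write(s)
E
python3 m.py | grep -E 'cell|top|side'
python3 - <<'E'
import cv2,numpy as np
a=cv2.imread('pics/mask_top.png');b=cv2.imread('pics/mask_side.png')
w=max(a.shape[1],b.shape[1])
p=lambda i:np.pad(i,((0,0),(0,w-i.shape[1]),(0,0)))
o=np.vstack([p(a),p(b)]);cv2.imwrite('pics/mm.png',cv2.resize(o,None,fx=.9,fy=.9))
E
```

```text
top 277.72222222222223
side 146.05555555555554
cell [0.5536 0.1617 0.5702 0.0203] 0.017004290876242095
cell [0.5538 0.1614 0.5647] 0.006342592592592592
cell [0.5533 0.1615 0.5649] 0.01074977416440831
```

View pics/mm.png

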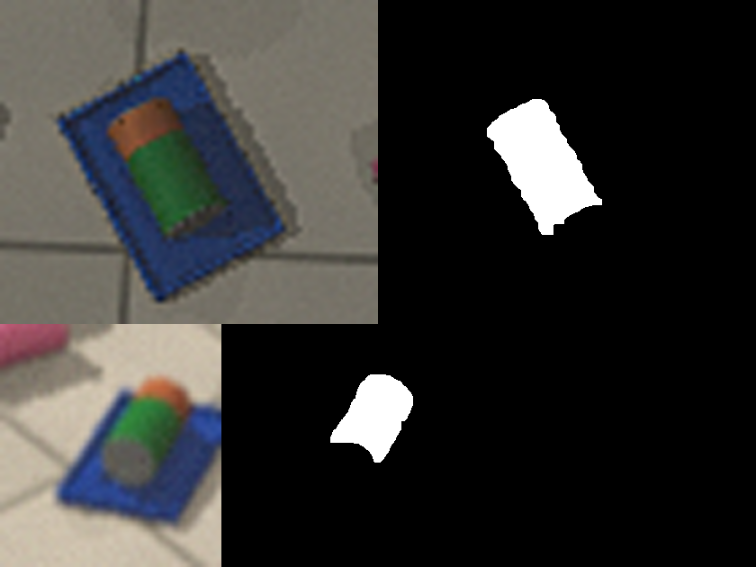

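```bash
cat > go.py <<'E'
import sys
from h import *
from scipy.spatial.transform import Rotation as Ro
CH=np.array([.5632,-.1642]);CY=-.056
def ch(x,y): c,s=np.cos(CY),np.sin(CY); return CH+[c*x-s*y,s*x+c*y]
def inch(p): c,s=np.cos(CY),np.sin(CY); d=np.array(p[:2])-CH; return np.array([c*d[0]+s*d[1],-s*d[0]+c*d[1]])
def st(): 
    s=get_state(); print("t %.2f"%s["t"],"pos",np.round(s["eef_pos"],4),"rot",np.round(s["ee_rot"],3),"F",np.round(s["force"],2),"w %.4f"%s["width"],"inch(mm)",(1e3*inch(s["eef_pos"])).round(1)); return s
def go(x,y,z,yaw):
    s=st();R=Ro.from_euler("xyz",s["ee_rot"]);Rt=Ro.from_euler("xyz",[np.pi,0,yaw])
    d=R.inv().apply(np.array([x,y,z])-s["eef_pos"]);t=(R.inv()*Rt).as_rotvec()
    print("slide",(d/.5).round(4).tolist(),"turn",(t/2/np.pi).round(4).tolist(),"rows %.1f %.1f"%(np.linalg.norm(d)/.0417,np.degrees(np.linalg.norm(t))/7.16))
if __name__=="__main__":
    a=sys.argv
    if a[1]=="c": go(*ch(float(a[2])/1e3,float(a[3])/1e3),float(a[4])/1e3,CY)
    else: go(*map(float,a[2:6]))
E
python3 go.py c -8 54 120
```

```text
t 0.10 pos [0.1921 0.6466 0.2257] rot [ 3.14  -0.    -0.289] F [ 0.28  1.24 -0.62] w 0.0875 inch(mm) [-415.9  788.8]
slide [1.1328, 1.2413, 0.2135] turn [0.0002, 0.0, -0.0371] rows 20.3 1.9
```

```bash
R='{"slide":[0.56,0.62,0.05],"turn":[0,0,-0.037],"fingers":-1}'
python3 -m crank '[{"slide":[0.56,0.62,0.05],"turn":[0,0,-0.037],"fingers":-1},{"slide":[0.56,0.62,0.05],"turn":[0,0,-0.037],"fingers":-1},{"slide":[0.56,0.62,0.05],"turn":[0,0,-0.037],"fingers":-1},{"slide":[0.56,0.62,0.05],"turn":[0,0,-0.037],"fingers":-1},{"slide":[0.56,0.62,0.05],"turn":[0,0,-0.037],"fingers":-1}]' 30
python3 go.py c -8 54 120
```

```text
t: 0.52
eef_pos: [0.2822, 0.4573, 0.2136]
ee_rot: [3.141, 0.0, -0.056]
force: [0.5, 0.5, 0.0]
width: 0.0599
t 0.52 pos [0.2822 0.4573 0.2136] rot [ 3.141  0.    -0.056] F [0.52 0.51 0.05] w 0.0599 inch(mm) [-315.3  604.8]
slide [0.6145, 1.1015, 0.1877] turn [0.0001, 0.0, 0.0] rows 15.3 0.0
```

```bash
python3 -m crank '[{"slide":[0.53,0.95,0.1],"turn":[0,0,0],"fingers":-1},{"slide":[0.53,0.95,0.1],"turn":[0,0,0],"fingers":-1},{"slide":[0.53,0.95,0.1],"turn":[0,0,0],"fingers":-1},{"slide":[0.53,0.95,0.1],"turn":[0,0,0],"fingers":-1},{"slide":[0.53,0.95,0.1],"turn":[0,0,0],"fingers":-1}]'
python3 go.py c -8 54 120
```

```text
t: 0.93
eef_pos: [0.3728, 0.2707, 0.1949]
ee_rot: [-3.141, -0.0, -0.056]
force: [0.5, -0.1, 0.1]
width: 0.0265
t 0.93 pos [0.3728 0.2707 0.1949] rot [-3.141 -0.    -0.056] F [ 0.53 -0.1   0.13] w 0.0265 inch(mm) [-214.4  423.6]
slide [0.4127, 0.7393, 0.1496] turn [-0.0, -0.0, 0.0] rows 10.3 0.0
```

```bash
python3 -m crank '[{"slide":[0.41,0.74,0.15],"turn":[0,0,0],"fingers":-1},{"slide":[0.41,0.74,0.15],"turn":[0,0,0],"fingers":-1},{"slide":[0.41,0.74,0.15],"turn":[0,0,0],"fingers":-1},{"slide":[0.41,0.74,0.15],"turn":[0,0,0],"fingers":-1},{"slide":[0.41,0.74,0.15],"turn":[0,0,0],"fingers":-1}]'
python3 go.py c -8 54 120
```

```text
t: 1.35
eef_pos: [0.4621, 0.0861, 0.1585]
ee_rot: [-3.141, -0.0, -0.056]
force: [1.0, 0.8, -0.3]
width: 0.0005
t 1.35 pos [0.4621 0.0861 0.1585] rot [-3.141 -0.    -0.056] F [ 0.98  0.81 -0.26] w 0.0005 inch(mm) [-115.   244.2]
slide [0.2139, 0.3805, 0.0769] turn [-0.0001, -0.0001, 0.0] rows 5.3 0.0
```

```bash
python3 -m crank '[{"slide":[0.214,0.38,0.077],"turn":[0,0,0],"fingers":-1},{"slide":[0.214,0.38,0.077],"turn":[0,0,0],"fingers":-1},{"slide":[0.214,0.38,0.077],"turn":[0,0,0],"fingers":-1},{"slide":[0.214,0.38,0.077],"turn":[0,0,0],"fingers":-1},{"slide":[0.214,0.38,0.077],"turn":[0,0,0],"fingers":-1}]'
python3 go.py c -8 54 60
```

```text
t: 1.77
eef_pos: [0.5526, -0.0982, 0.1219]
ee_rot: [-3.142, 0.0, -0.056]
force: [2.4, 1.3, 0.7]
width: 0.0004
t 1.77 pos [ 0.5526 -0.0982  0.1219] rot [-3.142  0.    -0.056] F [2.42 1.27 0.66] w 0.0004 inch(mm) [-14.3  65.3]
slide [0.0126, 0.0226, 0.1238] turn [-0.0, 0.0, -0.0001] rows 1.5 0.0
```

```bash
python3 -m crank '[{"slide":[0.0126,0.0226,0.124],"turn":[0,0,0],"fingers":-1},{"slide":[0.0126,0.0226,0.124],"turn":[0,0,0],"fingers":-1},{"slide":[0.0126,0.0226,0.124],"turn":[0,0,0],"fingers":-1},{"slide":[0.0126,0.0226,0.124],"turn":[0,0,0],"fingers":-1}]'
python3 - <<'E'
from go import *
for n,(x,y,w,h) in dict(top=(330,205,100,75),side=(290,210,100,75)).items():
    cv2.imwrite(f"pics/{n}1f.png",grab_frame(n)[:,:,::-1])
    im=cv2.imread(f"pics/{n}1f.png")
    cv2.imwrite(f"pics/{n}1.png",cv2.resize(im[y:y+h,x:x+w],None,fx=8,fy=8,interpolation=cv2.INTER_CUBIC))
p=get_state()["eef_pos"]
for n in("top","side"): print(n,proj(n,p))
go(*ch(-.008,.054),.024,CY)
E
```

```text
t: 2.1
eef_pos: [0.5568, -0.1082, 0.0594]
ee_rot: [3.141, 0.004, -0.057]
force: [-0.0, -0.1, -0.2]
width: 0.0008
top [[367.54698653 244.59557908]]
side [[338.57635441 241.39371713]]
t 2.20 pos [ 0.5587 -0.1072  0.0619] rot [ 3.141e+00 -2.000e-03 -5.500e-02] F [ 0.05  0.55 -0.21] w 0.0007 inch(mm) [-7.7 56.6]
slide [-0.0008, 0.0052, 0.0758] turn [0.0, -0.0003, 0.0001] rows 0.9 0.0
```

View pics/top1.png

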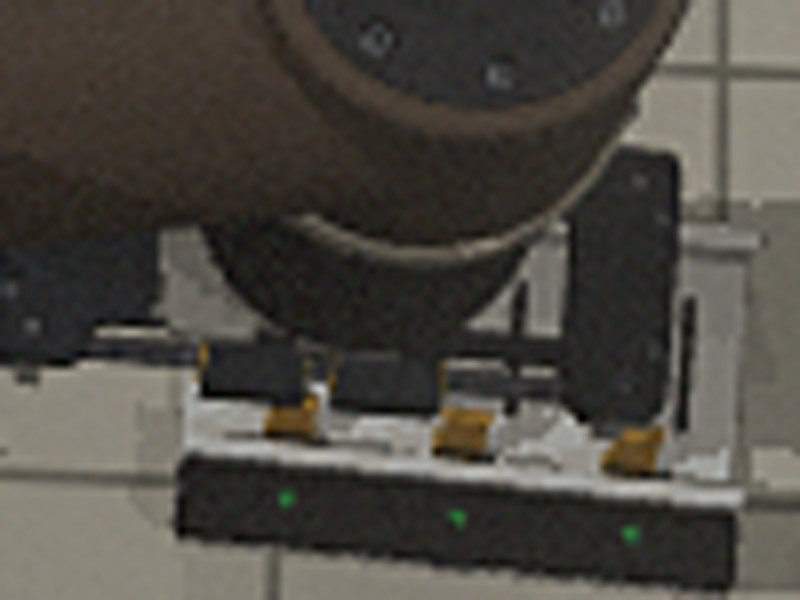

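View pics/side1.png

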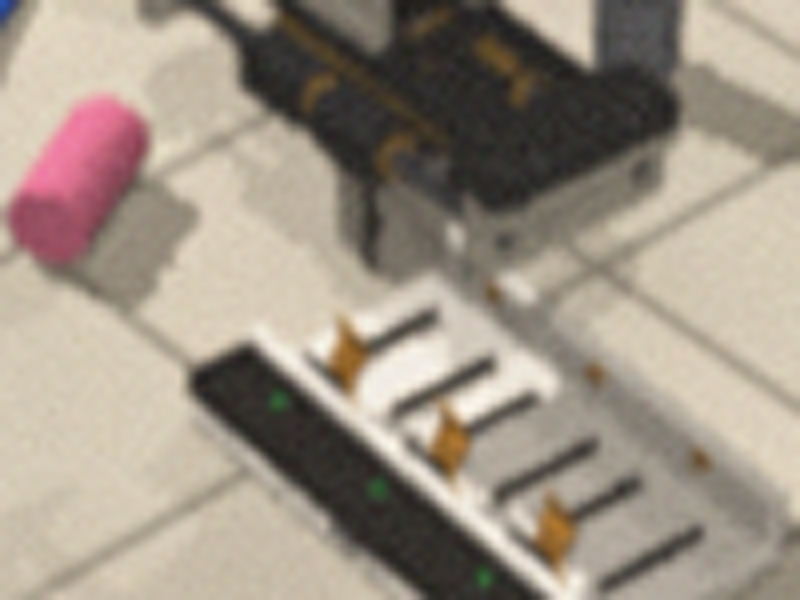

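```bash
python3 -m crank '[{"slide":[0,0.005,0.074],"turn":[0,0,0],"fingers":-1},{"slide":[0,0.005,0.074],"turn":[0,0,0],"fingers":-1},{"slide":[0,0.005,0.074],"turn":[0,0,0],"fingers":-1},{"slide":[0,0.005,0.074],"turn":[0,0,0],"fingers":-1}]'
python3 go.py c -14 54 24
```

```text
t: 2.53
eef_pos: [0.5591, -0.1096, 0.0257]
ee_rot: [-3.142, -0.003, -0.055]
force: [0.3, 0.4, 0.6]
width: 0.0004
t 2.53 pos [ 0.5591 -0.1096  0.0257] rot [-3.142e+00 -3.000e-03 -5.500e-02] F [0.32 0.35 0.58] w 0.0004 inch(mm) [-7.2 54.3]
slide [-0.0136, 0.0006, 0.0034] turn [-0.0, -0.0004, 0.0002] rows 0.2 0.0
```

```bash
python3 -m crank '[{"slide":[-0.007,0,0.003],"turn":[0,0,0],"fingers":-1},{"slide":[-0.013,0,0.003],"turn":[0,0,0],"fingers":-1},{"slide":[-0.013,0,0.003],"turn":[0,0,0],"fingers":-1},{"slide":[-0.013,0,0.003],"turn":[0,0,0],"fingers":-1}]'
python3 go.py c -14 54 24 | head -1
python3 -m crank '[{"slide":[-0.004,0,0],"turn":[0,0,0],"fingers":-1},{"slide":[-0.004,0,0],"turn":[0,0,0],"fingers":-1},{"slide":[-0.004,0,0],"turn":[0,0,0],"fingers":-1}]' >/dev/null
python3 go.py c -14 54 24 | head -1
```

```text
t: 2.87
eef_pos: [0.5528, -0.1095, 0.0234]
ee_rot: [-3.141, -0.004, -0.056]
force: [3.2, 1.0, 1.4]
width: 0.0005
t 2.87 pos [ 0.5528 -0.1095  0.0234] rot [-3.141 -0.004 -0.056] F [3.23 1.04 1.36] w 0.0005 inch(mm) [-13.4  54. ]
t 3.12 pos [ 0.5509 -0.1096  0.0228] rot [-3.141e+00 -3.000e-03 -5.600e-02] F [5.94 1.   2.26] w 0.0004 inch(mm) [-15.4  53.8]
```

```bash
python3 -m crank '[{"slide":[-0.004,0,0],"turn":[0,0,0],"fingers":-1},{"slide":[-0.004,0,0],"turn":[0,0,0],"fingers":-1},{"slide":[-0.004,0,0],"turn":[0,0,0],"fingers":-1}]' >/dev/null
python3 go.py c -14 54 24 | head -1
python3 -m crank '[{"slide":[-0.004,0,0],"turn":[0,0,0],"fingers":-1},{"slide":[-0.004,0,0],"turn":[0,0,0],"fingers":-1},{"slide":[-0.004,0,0],"turn":[0,0,0],"fingers":-1}]' >/dev/null
python3 go.py c -14 54 24 | head -1
```

```text
t 3.37 pos [ 0.5493 -0.1095  0.0228] rot [-3.141 -0.004 -0.056] F [ 6.53 -0.82  2.62] w 0.0003 inch(mm) [-17.   53.8]
t 3.62 pos [ 0.5479 -0.1094  0.023 ] rot [-3.141 -0.005 -0.055] F [ 7.3  -0.77  3.27] w 0.0006 inch(mm) [-18.3  53.8]
```

```bash
python3 -m crank '[{"slide":[-0.004,0,0],"turn":[0,0,0],"fingers":-1},{"slide":[-0.004,0,0],"turn":[0,0,0],"fingers":-1},{"slide":[-0.004,0,0],"turn":[0,0,0],"fingers":-1}]' >/dev/null
python3 go.py c -14 54 24 | head -1
python3 -m crank '[{"slide":[-0.003,0,0],"turn":[0,0,0],"fingers":-1},{"slide":[-0.003,0,0],"turn":[0,0,0],"fingers":-1},{"slide":[-0.003,0,0],"turn":[0,0,0],"fingers":-1}]' >/dev/null
python3 go.py c -14 54 24 | head -1
```

```text
t 3.87 pos [ 0.5466 -0.1093  0.0233] rot [-3.141 -0.006 -0.055] F [ 8.81 -1.08  2.02] w 0.0001 inch(mm) [-19.7  53.9]
t 4.12 pos [ 0.5456 -0.1092  0.0235] rot [-3.141 -0.007 -0.055] F [ 8.8  -1.44  3.19] w 0.0000 inch(mm) [-20.7  53.9]
```

```bash
python3 -m crank '[{"slide":[-0.003,0,0],"turn":[0,0,0],"fingers":-1},{"slide":[-0.003,0,0],"turn":[0,0,0],"fingers":-1},{"slide":[-0.003,0,0],"turn":[0,0,0],"fingers":-1}]' >/dev/null
python3 go.py c -14 54 24 | head -1
python3 -m crank '[{"slide":[-0.002,0,0],"turn":[0,0,0],"fingers":-1},{"slide":[-0.002,0,0],"turn":[0,0,0],"fingers":-1},{"slide":[-0.002,0,0],"turn":[0,0,0],"fingers":-1}]' >/dev/null
python3 go.py c -14 54 24 | head -1
```

```text
t 4.37 pos [ 0.5444 -0.1091  0.0236] rot [-3.141 -0.007 -0.055] F [10.77 -0.99  3.8 ] w 0.0002 inch(mm) [-21.8  53.9]
t 4.62 pos [ 0.5437 -0.1091  0.0236] rot [-3.141 -0.008 -0.055] F [11.51 -1.29  2.4 ] w 0.0004 inch(mm) [-22.5  54. ]
```

```bash
python3 -m crank '[{"slide":[-0.002,0,0],"turn":[0,0,0],"fingers":-1},{"slide":[-0.002,0,0],"turn":[0,0,0],"fingers":-1},{"slide":[-0.002,0,0],"turn":[0,0,0],"fingers":-1}]' >/dev/null
python3 go.py c -14 54 24 | head -1
python3 -m crank '[{"slide":[-0.002,0,0],"turn":[0,0,0],"fingers":-1},{"slide":[-0.002,0,0],"turn":[0,0,0],"fingers":-1},{"slide":[-0.002,0,0],"turn":[0,0,0],"fingers":-1}]' >/dev/null
python3 go.py c -14 54 24 | head -1
```

```text
t 4.87 pos [ 0.5434 -0.109   0.0237] rot [-3.141 -0.009 -0.055] F [12.78 -2.47  0.92] w 0.0004 inch(mm) [-22.9  54. ]
t 5.12 pos [ 0.5433 -0.109   0.0239] rot [-3.141 -0.01  -0.054] F [ 1.487e+01 -4.210e+00  1.000e-02] w 0.0004 inch(mm) [-23.  54.]
```

```bash
python3 -m crank '[{"slide":[0.02,0,0],"turn":[0,0,0],"fingers":-1},{"slide":[0.035,0,0],"turn":[0,0,0],"fingers":-1},{"slide":[0.035,0,0],"turn":[0,0,0],"fingers":-1}]' >/dev/null
python3 go.py c -10 0 24
```

```text
t 5.37 pos [ 0.5547 -0.1102  0.0214] rot [ 3.141e+00  2.000e-03 -5.700e-02] F [0.01 0.2  0.15] w 0.0004 inch(mm) [-11.5  53.4]
slide [0.0031, 0.1068, -0.0051] turn [0.0001, 0.0003, -0.0001] rows 1.3 0.0
```

```bash
python3 -m crank '[{"slide":[0.006,0.05,-0.004],"turn":[0,0,0],"fingers":-1},{"slide":[0.006,0.107,-0.004],"turn":[0,0,0],"fingers":-1},{"slide":[0.006,0.107,-0.004],"turn":[0,0,0],"fingers":-1},{"slide":[0.006,0.107,-0.004],"turn":[0,0,0],"fingers":-1}]' >/dev/null
python3 go.py c -14 0 24
```

```text
t 5.70 pos [ 0.5525 -0.1648  0.023 ] rot [-3.142e+00  3.000e-03 -5.900e-02] F [ 0.57  0.84 -0.05] w 0.0005 inch(mm) [-10.7  -1.2]
slide [-0.0067, -0.0023, -0.0019] turn [-0.0, 0.0005, -0.0005] rows 0.1 0.0
```

Bay 2: press in 3 mm steps, then shorter ones near the stop.

```bash
python3 -m crank '[{"slide":[-0.003,-0.002,0],"turn":[0,0,0],"fingers":-1},{"slide":[-0.006,-0.002,0],"turn":[0,0,0],"fingers":-1},{"slide":[-0.006,-0.002,0],"turn":[0,0,0],"fingers":-1},{"slide":[-0.006,-0.002,0],"turn":[0,0,0],"fingers":-1}]' >/dev/null
python3 go.py c -14 0 24 | head -1
python3 -m crank '[{"slide":[-0.006,0,0],"turn":[0,0,0],"fingers":-1},{"slide":[-0.006,0,0],"turn":[0,0,0],"fingers":-1},{"slide":[-0.006,0,0],"turn":[0,0,0],"fingers":-1}]' >/dev/null
python3 go.py c -14 0 24 | head -1
python3 -m crank '[{"slide":[-0.004,0,0],"turn":[0,0,0],"fingers":-1},{"slide":[-0.004,0,0],"turn":[0,0,0],"fingers":-1},{"slide":[-0.004,0,0],"turn":[0,0,0],"fingers":-1}]' >/dev/null
python3 go.py c -14 0 24 | head -1
```

```text
t 6.03 pos [ 0.5515 -0.1618  0.0239] rot [-3.142  0.    -0.055] F [-0.15 -0.68  0.03] w 0.0005 inch(mm) [-11.8   1.7]
t 6.28 pos [ 0.5489 -0.162   0.0241] rot [-3.142 -0.    -0.056] F [ 0.77 -0.03  0.33] w 0.0004 inch(mm) [-14.4   1.4]
t 6.53 pos [ 0.547  -0.1621  0.0241] rot [-3.142e+00 -1.000e-03 -5.600e-02] F [1.26 0.27 0.14] w 0.0007 inch(mm) [-16.3   1.2]
```

```bash
python3 -m crank '[{"slide":[-0.005,0.002,0],"turn":[0,0,0],"fingers":-1},{"slide":[-0.005,0.002,0],"turn":[0,0,0],"fingers":-1},{"slide":[-0.005,0.002,0],"turn":[0,0,0],"fingers":-1}]' >/dev/null
python3 go.py c -14 0 24 | head -1
python3 -m crank '[{"slide":[-0.004,0,0],"turn":[0,0,0],"fingers":-1},{"slide":[-0.004,0,0],"turn":[0,0,0],"fingers":-1},{"slide":[-0.004,0,0],"turn":[0,0,0],"fingers":-1}]' >/dev/null
python3 go.py c -14 0 24 | head -1
python3 -m crank '[{"slide":[-0.002,0,0],"turn":[0,0,0],"fingers":-1},{"slide":[-0.002,0,0],"turn":[0,0,0],"fingers":-1},{"slide":[-0.002,0,0],"turn":[0,0,0],"fingers":-1}]' >/dev/null
python3 go.py c -14 0 24 | head -1
```

```text
t 6.78 pos [ 0.5443 -0.1631  0.024 ] rot [ 3.142 -0.    -0.056] F [1.91 0.05 0.54] w 0.0006 inch(mm) [-18.9   0. ]
t 7.03 pos [ 0.5423 -0.163   0.0241] rot [ 3.142 -0.    -0.056] F [ 1.33 -0.26  1.67] w 0.0007 inch(mm) [-20.9   0.1]
t 7.28 pos [ 0.5413 -0.1629  0.024 ] rot [ 3.142 -0.    -0.056] F [ 2.31 -1.05  1.37] w 0.0004 inch(mm) [-21.9   0.1]
```

```bash
python3 -m crank '[{"slide":[-0.002,0,0],"turn":[0,0,0],"fingers":-1},{"slide":[-0.002,0,0],"turn":[0,0,0],"fingers":-1},{"slide":[-0.002,0,0],"turn":[0,0,0],"fingers":-1}]' >/dev/null
python3 go.py c -14 0 24 | head -1
python3 -m crank '[{"slide":[-0.002,0,0],"turn":[0,0,0],"fingers":-1},{"slide":[-0.002,0,0],"turn":[0,0,0],"fingers":-1},{"slide":[-0.002,0,0],"turn":[0,0,0],"fingers":-1}]' >/dev/null
python3 go.py c -14 0 24 | head -1
```

```text
t 7.53 pos [ 0.5404 -0.1628  0.024 ] rot [-3.142 -0.    -0.056] F [ 2.72 -0.44  0.63] w 0.0004 inch(mm) [-22.8   0.1]
t 7.78 pos [ 0.5403 -0.1628  0.0242] rot [ 3.142e+00 -2.000e-03 -5.600e-02] F [ 5.46 -0.94 -0.36] w 0.0002 inch(mm) [-23.    0.1]
```

Bay 2 is slack: 2.7 N just before its stop, then a jump. Next is bay 3.

```bash
python3 -m crank '[{"slide":[0.02,0,0],"turn":[0,0,0],"fingers":-1},{"slide":[0.028,0,0],"turn":[0,0,0],"fingers":-1},{"slide":[0.028,0.05,0],"turn":[0,0,0],"fingers":-1},{"slide":[0.028,0.108,0],"turn":[0,0,0],"fingers":-1},{"slide":[0.028,0.108,0],"turn":[0,0,0],"fingers":-1}]' >/dev/null
python3 go.py c -14 -54 24
python3 -m crank '[{"slide":[0,0,0],"turn":[0,0,0],"fingers":-1},{"slide":[-0.003,0,0],"turn":[0,0,0],"fingers":-1}]' >/dev/null
python3 go.py c -14 -54 24
```

```text
t 8.20 pos [ 0.5492 -0.2203  0.0232] rot [ 3.141e+00  3.000e-03 -5.800e-02] F [1.17 0.75 0.08] w 0.0005 inch(mm) [-10.9 -56.8]
slide [-0.0063, -0.0056, -0.0016] turn [0.0, 0.0004, -0.0003] rows 0.1 0.0
t 8.37 pos [ 0.5482 -0.2175  0.0234] rot [-3.141e+00  2.000e-03 -5.700e-02] F [-0.35  0.3   0.33] w 0.0004 inch(mm) [-12. -54.]
slide [-0.004, -0.0, -0.0013] turn [-0.0, 0.0003, -0.0002] rows 0.1 0.0
```

```bash
python3 -m crank '[{"slide":[-0.006,0,0],"turn":[0,0,0],"fingers":-1},{"slide":[-0.006,0,0],"turn":[0,0,0],"fingers":-1},{"slide":[-0.006,0,0],"turn":[0,0,0],"fingers":-1}]' >/dev/null
python3 go.py c -14 0 24 | head -1
python3 -m crank '[{"slide":[-0.006,0,0],"turn":[0,0,0],"fingers":-1},{"slide":[-0.006,0,0],"turn":[0,0,0],"fingers":-1},{"slide":[-0.006,0,0],"turn":[0,0,0],"fingers":-1}]' >/dev/null
python3 go.py c -14 0 24 | head -1
```

```text
t 8.62 pos [ 0.5457 -0.2166  0.0241] rot [-3.142 -0.    -0.055] F [ 1.19  0.38 -0.34] w 0.0005 inch(mm) [-14.6 -53.3]
t 8.87 pos [ 0.5431 -0.2167  0.0243] rot [-3.142e+00 -1.000e-03 -5.600e-02] F [ 1.78  0.57 -0.19] w 0.0004 inch(mm) [-17.2 -53.6]
```

```bash
python3 -m crank '[{"slide":[-0.006,0,0],"turn":[0,0,0],"fingers":-1},{"slide":[-0.006,0,0],"turn":[0,0,0],"fingers":-1},{"slide":[-0.006,0,0],"turn":[0,0,0],"fingers":-1}]' >/dev/null
python3 go.py c -14 0 24 | head -1
python3 -m crank '[{"slide":[-0.003,0,0],"turn":[0,0,0],"fingers":-1},{"slide":[-0.003,0,0],"turn":[0,0,0],"fingers":-1},{"slide":[-0.003,0,0],"turn":[0,0,0],"fingers":-1}]' >/dev/null
python3 go.py c -14 0 24 | head -1
python3 -m crank '[{"slide":[-0.002,0,0],"turn":[0,0,0],"fingers":-1},{"slide":[-0.002,0,0],"turn":[0,0,0],"fingers":-1},{"slide":[-0.002,0,0],"turn":[0,0,0],"fingers":-1}]' >/dev/null
python3 go.py c -14 0 24 | head -1
```

```text
t 9.12 pos [ 0.54   -0.2168  0.0242] rot [ 3.142e+00 -1.000e-03 -5.600e-02] F [2.64 0.58 1.54] w 0.0006 inch(mm) [-20.2 -53.9]
t 9.37 pos [ 0.5384 -0.2168  0.0241] rot [ 3.142 -0.    -0.056] F [ 3.18 -0.85  1.22] w 0.0006 inch(mm) [-21.8 -53.9]
t 9.62 pos [ 0.5373 -0.2168  0.024 ] rot [ 3.142 -0.    -0.056] F [ 3.   -0.34  1.33] w 0.0004 inch(mm) [-22.9 -54. ]
```

```bash
python3 -m crank '[{"slide":[-0.002,0,0],"turn":[0,0,0],"fingers":-1},{"slide":[-0.002,0,0],"turn":[0,0,0],"fingers":-1},{"slide":[-0.002,0,0],"turn":[0,0,0],"fingers":-1}]' >/dev/null
python3 go.py c -14 0 24 | head -1
```

```text
t 9.87 pos [ 0.5368 -0.2167  0.0241] rot [ 3.141e+00 -1.000e-03 -5.600e-02] F [ 4.68 -1.18  0.77] w 0.0003 inch(mm) [-23.4 -53.9]
```

```bash
python3 -m crank '[{"slide":[-0.002,0,0],"turn":[0,0,0],"fingers":-1},{"slide":[-0.002,0,0],"turn":[0,0,0],"fingers":-1},{"slide":[-0.002,0,0],"turn":[0,0,0],"fingers":-1}]' >/dev/null
python3 go.py c -14 0 24 | head -1
python3 -m crank '[{"slide":[0.02,0,0],"turn":[0,0,0],"fingers":-1},{"slide":[0.04,0,0],"turn":[0,0,0],"fingers":-1},{"slide":[0.04,0,-0.08],"turn":[0,0,0],"fingers":-1},{"slide":[0.04,0,-0.16],"turn":[0,0,0],"fingers":0.3}]' >/dev/null
python3 go.py w 0.5537 0.1615 0.12 0.567
```

```text
t 10.12 pos [ 0.5367 -0.2167  0.0243] rot [ 3.141e+00 -3.000e-03 -5.600e-02] F [ 6.62 -0.35 -1.29] w 0.0004 inch(mm) [-23.5 -53.9]
t 10.45 pos [ 0.5526 -0.2175  0.101 ] rot [-3.141  0.011 -0.057] F [1.46 0.52 0.6 ] w 0.0031 inch(mm) [ -7.6 -53.8]
slide [-0.0413, -0.7569, -0.0372] turn [-0.0006, 0.0016, -0.0993] rows 9.1 5.0
```

```bash
python3 -m crank '[{"slide":[-0.041,-0.757,-0.037],"turn":[0,0,-0.099],"fingers":0.18},{"slide":[-0.041,-0.757,-0.037],"turn":[0,0,-0.099],"fingers":0.18},{"slide":[-0.041,-0.757,-0.037],"turn":[0,0,-0.099],"fingers":0.18},{"slide":[-0.041,-0.757,-0.037],"turn":[0,0,-0.099],"fingers":0.18},{"slide":[-0.041,-0.757,-0.037],"turn":[0,0,-0.099],"fingers":0.18}]' >/dev/null
python3 go.py w 0.5537 0.1615 0.10 0.567
```

```text
t 10.87 pos [ 0.5546 -0.0082  0.1138] rot [-3.141e+00  3.000e-03  5.710e-01] F [1.92 0.1  0.09] w 0.0349 inch(mm) [-17.3 155.3]
slide [0.182, -0.2865, 0.0273] turn [-0.0001, 0.0004, 0.0006] rows 4.1 0.0
```

```bash
python3 -m crank '[{"slide":[0.182,-0.286,0.027],"turn":[0,0,0],"fingers":0.18},{"slide":[0.182,-0.286,0.027],"turn":[0,0,0],"fingers":0.18},{"slide":[0.182,-0.286,0.027],"turn":[0,0,0],"fingers":0.18},{"slide":[0.182,-0.286,0.027],"turn":[0,0,0],"fingers":0.18},{"slide":[0.182,-0.286,0.027],"turn":[0,0,0],"fingers":0.18}]' >/dev/null
python3 -m crank '[{"slide":[0,0,0],"turn":[0,0,0],"fingers":0.18},{"slide":[0,0,0],"turn":[0,0,0],"fingers":0.18}]' >/dev/null
python3 go.py w 0.5537 0.1615 0.06 0.567
```

```text
t 11.45 pos [0.555  0.1597 0.0998] rot [-3.142e+00  3.000e-03  5.670e-01] F [-0.27 -0.43  0.48] w 0.0515 inch(mm) [-26.3 322.9]
slide [-0.0001, -0.0045, 0.0796] turn [-0.0, 0.0005, -0.0001] rows 1.0 0.0
```

```bash
python3 -m crank '[{"slide":[0,-0.0045,0.05],"turn":[0,0,0],"fingers":0.18},{"slide":[0,-0.0045,0.1],"turn":[0,0,0],"fingers":0.18},{"slide":[0,-0.0045,0.1],"turn":[0,0,0],"fingers":0.18},{"slide":[0,-0.0045,0.1],"turn":[0,0,0],"fingers":0.18}]' >/dev/null
python3 - <<'E'
from go import *
for n,(x,y,w,h) in dict(top=(225,205,80,60),side=(240,170,80,60)).items():
    cv2.imwrite(f"pics/{n}2f.png",grab_frame(n)[:,:,::-1])
    im=cv2.imread(f"pics/{n}2f.png")
    cv2.imwrite(f"pics/{n}2.png",cv2.resize(im[y:y+h,x:x+w],None,fx=10,fy=10,interpolation=cv2.INTER_CUBIC))
    print(n,(proj(n,get_state()["eef_pos"])-[x,y]+.5)*10)
go(.5537,.1615,.0115,.567)
E
```

```text
top [[349.97743601 384.01901497]]
side [[370.97706702 308.18507465]]
t 11.88 pos [0.5554 0.161  0.0518] rot [ 3.141e+00 -1.000e-03  5.650e-01] F [0.29 0.45 0.86] w 0.0518 inch(mm) [-26.  324.3]
slide [-0.0024, -0.0026, 0.0805] turn [0.0001, -0.0001, -0.0004] rows 1.0 0.0
```

View pics/side2.png

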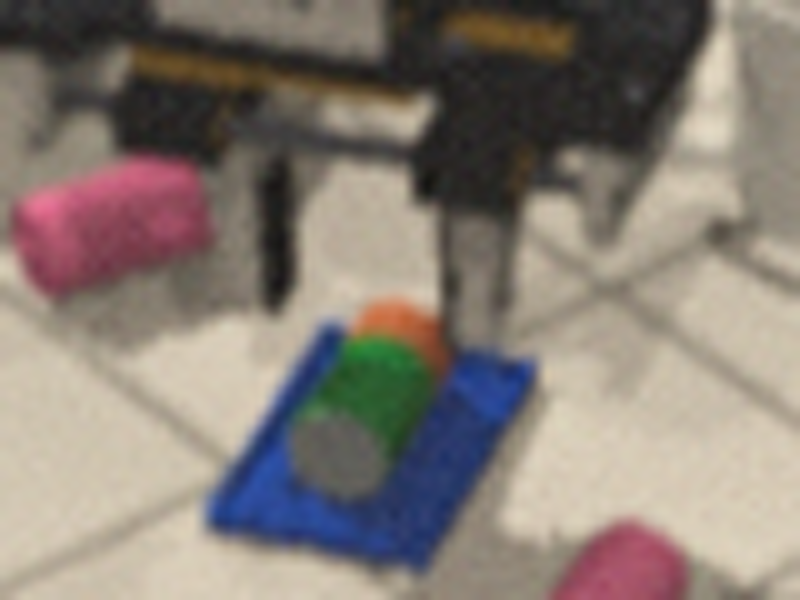

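View pics/top2.png

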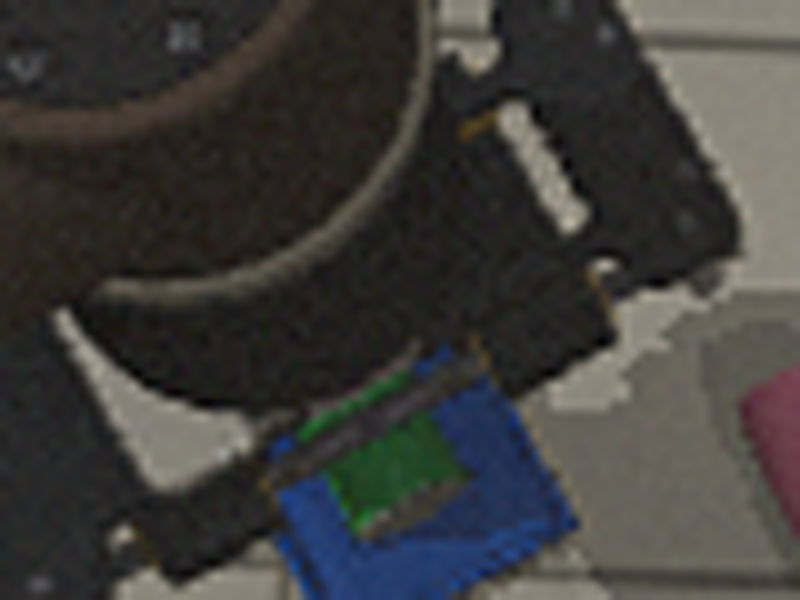

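```bash
python3 -m crank '[{"slide":[-0.0024,-0.001,0.04],"turn":[0,0,0],"fingers":0.18},{"slide":[-0.0024,-0.001,0.078],"turn":[0,0,0],"fingers":0.18},{"slide":[-0.0024,-0.001,0.078],"turn":[0,0,0],"fingers":0.18},{"slide":[-0.0024,-0.001,0.078],"turn":[0,0,0],"fingers":0.18}]' >/dev/null
python3 go.py w 0.5537 0.1615 0.012 0.567
```

```text
t 12.22 pos [0.5536 0.1612 0.0124] rot [3.141 0.    0.566] F [ 0.11 -0.32  0.83] w 0.0514 inch(mm) [-27.8 324.3]
slide [0.0005, -0.0005, 0.0008] turn [0.0, 0.0001, -0.0002] rows 0.0 0.0
```

```bash
python3 -m crank '[{"slide":[0,0,0],"turn":[0,0,0],"fingers":-0.35},{"slide":[0,0,0],"turn":[0,0,0],"fingers":-0.35},{"slide":[0,0,0],"turn":[0,0,0],"fingers":-0.35},{"slide":[0,0,0],"turn":[0,0,0],"fingers":-0.35},{"slide":[0,0,0],"turn":[0,0,0],"fingers":-0.35}]' 15 >/dev/null
python3 go.py w 0.5537 0.1615 0.012 0.567
python3 -m crank '[{"slide":[0,0,0],"turn":[0,0,0],"fingers":-1},{"slide":[0,0,0],"turn":[0,0,0],"fingers":-1}]' 50 >/dev/null
python3 go.py w 0.5537 0.1615 0.012 0.567
```

```text
t 12.63 pos [0.554  0.1619 0.0126] rot [ 3.141e+00 -2.000e-03  5.660e-01] F [0.11 0.5  5.86] w 0.0326 inch(mm) [-27.5 325. ]
slide [-0.0008, 0.0003, 0.0013] turn [0.0, -0.0003, -0.0001] rows 0.0 0.0
t 12.80 pos [0.554  0.1618 0.0126] rot [ 3.141e+00 -1.000e-03  5.660e-01] F [-1.4   0.09  6.84] w 0.0316 inch(mm) [-27.5 325. ]
slide [-0.0008, 0.0003, 0.0012] turn [0.0, -0.0002, -0.0001] rows 0.0 0.0
```

```bash
python3 -m crank '[{"slide":[0,0,-0.03],"turn":[0,0,0],"fingers":-1},{"slide":[0,0,-0.06],"turn":[0,0,0],"fingers":-1},{"slide":[0,0,-0.12],"turn":[0,0,0],"fingers":-1},{"slide":[0,0,-0.18],"turn":[0,0,0],"fingers":-1},{"slide":[0,0,-0.18],"turn":[0,0,0],"fingers":-1}]' >/dev/null
python3 - <<'E'
from go import *
for n,(x,y,w,h) in dict(top=(225,205,80,60),side=(240,150,80,60)).items():
    cv2.imwrite(f"pics/{n}3f.png",grab_frame(n)[:,:,::-1])
    im=cv2.imread(f"pics/{n}3f.png")
    cv2.imwrite(f"pics/{n}3.png",cv2.resize(im[y:y+h,x:x+w],None,fx=10,fy=10,interpolation=cv2.INTER_CUBIC))
    print(n,(proj(n,get_state()["eef_pos"])-[x,y]+.5)*10)
go(*ch(.002,.054),.10,CY)
E
```

```text
top [[316.55262281 336.95984392]]
side [[356.13805866 365.19288154]]
t 13.32 pos [0.5538 0.162  0.1029] rot [-3.141e+00 -3.000e-03  5.660e-01] F [ 0.49 -0.18 -2.76] w 0.0317 inch(mm) [-27.7 325.2]
slide [-0.2676, 0.4755, 0.0048] turn [-0.0002, -0.0004, 0.0989] rows 6.5 5.0
```

View pics/side3.png

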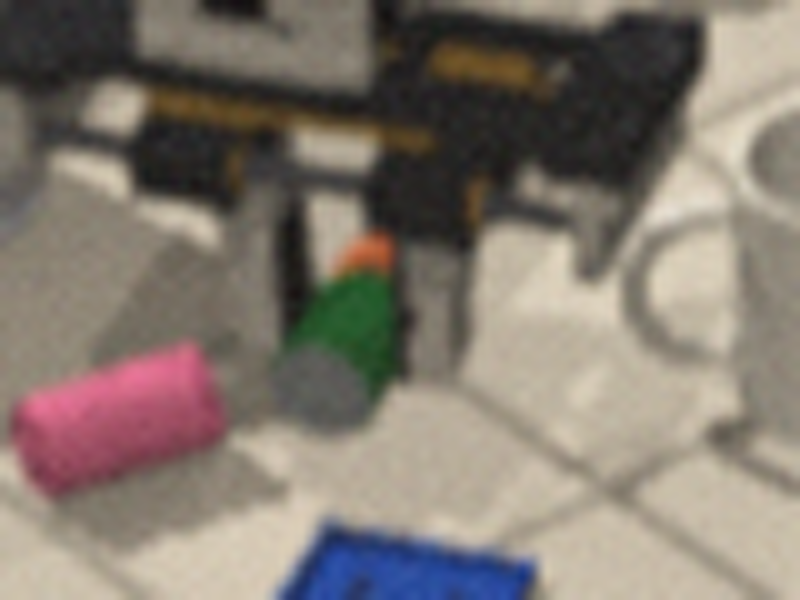

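```bash
python3 -m crank '[{"slide":[-0.26,0.475,0.0],"turn":[0,0,0.099],"fingers":-1},{"slide":[-0.26,0.475,0],"turn":[0,0,0.099],"fingers":-1},{"slide":[-0.26,0.475,0],"turn":[0,0,0.099],"fingers":-1},{"slide":[-0.26,0.475,0],"turn":[0,0,0.099],"fingers":-1},{"slide":[-0.26,0.475,0],"turn":[0,0,0.099],"fingers":-1}]' >/dev/null
python3 go.py c 9.5 54 90
```

```text
t 13.73 pos [ 0.5655 -0.0481  0.1001] rot [ 3.141e+00  3.000e-03 -6.200e-02] F [ 2.11  0.01 -1.31] w 0.0318 inch(mm) [ -4.2 116. ]
slide [0.0282, 0.1239, 0.0202] turn [0.0001, 0.0004, -0.001] rows 1.5 0.1
```

```bash
python3 -m crank '[{"slide":[0.028,0.124,0.02],"turn":[0,0,-0.001],"fingers":-1},{"slide":[0.028,0.124,0.02],"turn":[0,0,-0.001],"fingers":-1},{"slide":[0.028,0.124,0.02],"turn":[0,0,-0.001],"fingers":-1},{"slide":[0.028,0.124,0.02],"turn":[0,0,-0.001],"fingers":-1},{"slide":[0.028,0.124,0.02],"turn":[0,0,-0.001],"fingers":-1}]' >/dev/null
python3 go.py c 9.5 54 55
python3 -m crank '[{"slide":[0,0,0],"turn":[0,0,0],"fingers":-1}]' >/dev/null
python3 go.py c 9.5 54 55
```

```text
t 14.15 pos [ 0.5765 -0.109   0.0904] rot [ 3.142e+00  2.000e-03 -5.100e-02] F [ 1.01  0.18 -1.38] w 0.0319 inch(mm) [10.2 55.8]
slide [-0.0012, 0.0037, 0.0708] turn [0.0, 0.0003, 0.0008] rows 0.9 0.0
t 14.23 pos [ 0.577  -0.1082  0.0911] rot [ 3.142e+00  1.000e-03 -4.900e-02] F [ 0.35  0.51 -1.38] w 0.0315 inch(mm) [10.6 56.6]
slide [-0.0022, 0.0053, 0.0722] turn [0.0, 0.0002, 0.0011] rows 0.9 0.1
```

```bash
python3 -m crank '[{"slide":[-0.002,0.005,0.03],"turn":[0,0,0.001],"fingers":-1},{"slide":[-0.002,0.005,0.07],"turn":[0,0,0.001],"fingers":-1},{"slide":[-0.002,0.005,0.07],"turn":[0,0,0.001],"fingers":-1},{"slide":[-0.002,0.005,0.07],"turn":[0,0,0.001],"fingers":-1},{"slide":[-0.002,0.005,0.07],"turn":[0,0,0.001],"fingers":-1}]' >/dev/null
python3 - <<'E'
from go import *
for n,(x,y,w,h) in dict(top=(330,205,80,60),side=(300,200,80,60)).items():
    cv2.imwrite(f"pics/{n}4f.png",grab_frame(n)[:,:,::-1])
    im=cv2.imread(f"pics/{n}4f.png")
    cv2.imwrite(f"pics/{n}4.png",cv2.resize(im[y:y+h,x:x+w],None,fx=10,fy=10,interpolation=cv2.INTER_CUBIC))
    print(n,(proj(n,get_state()["eef_pos"])-[x,y]+.5)*10)
go(*ch(.0095,.054),.043,CY)
E
```

```text
top [[395.41837138 332.45983743]]
side [[450.73775413 408.92094356]]
t 14.75 pos [ 0.5771 -0.111   0.0578] rot [-3.141e+00 -2.000e-03 -5.500e-02] F [ 0.57  0.11 -1.61] w 0.0318 inch(mm) [10.9 53.9]
slide [-0.0029, -0.0002, 0.0296] turn [-0.0, -0.0003, 0.0001] rows 0.4 0.0
```

View pics/side4.png

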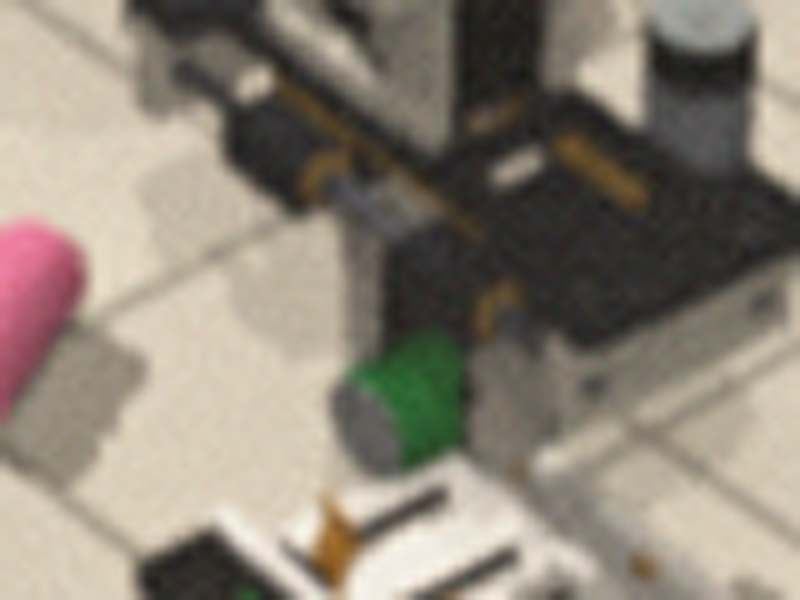

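View pics/top4.png

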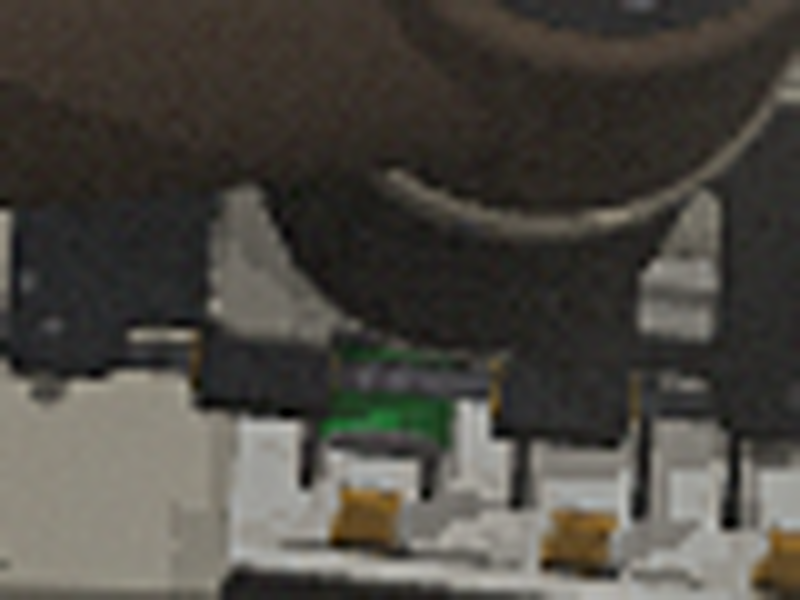

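Run:
```python
from go import *
s=get_state();p=s["eef_pos"];yaw=s["ee_rot"][2]
f=lambda P,n,o:((proj(n,place([p[0],p[1],yaw,p[2]],np.array(P)))-o+.5)*10).round(0).tolist()
P=[(-.03115,.0165,.008),(-.03115,-.0165,.008),(-.03115,0,.0245),(-.03115,0,-.0085),(-.03115,0,.008)]
print("top",f(P,"top",[330,205]));print("side",f(P,"side",[300,200]))
q=np.array([[*ch(-.0243,.054),.03],[*ch(-.030,.054+.007),.043],[*ch(-.030,.054-.007),.043]])
print(((proj("top",q)-[330,205]+.5)*10).round(),((proj("side",q)-[300,200]+.5)*10).round())
```

```text
top [[322.0, 443.0], [456.0, 455.0], [395.0, 436.0], [383.0, 462.0], [389.0, 449.0]]
side [[322.0, 400.0], [399.0, 463.0], [361.0, 383.0], [360.0, 479.0], [360.0, 431.0]]
[[375. 492.]
 [350. 502.]
 [406. 507.]] [[347. 539.]
 [314. 497.]
 [347. 524.]]
```

```bash
python3 -m crank '[{"slide":[-0.003,0,0.02],"turn":[0,0,0],"fingers":-1},{"slide":[-0.003,0,0.028],"turn":[0,0,0],"fingers":-1},{"slide":[-0.003,0,0.028],"turn":[0,0,0],"fingers":-1},{"slide":[-0.003,0,0.028],"turn":[0,0,0],"fingers":-1}]' >/dev/null
python3 go.py c 0 54 43
python3 -m crank '[{"slide":[-0.006,0,0],"turn":[0,0,0],"fingers":-1},{"slide":[-0.006,0,0],"turn":[0,0,0],"fingers":-1},{"slide":[-0.006,0,0],"turn":[0,0,0],"fingers":-1}]' >/dev/null
python3 go.py c 0 54 43
```

```text
t 15.08 pos [ 0.5743 -0.1115  0.0422] rot [ 3.141e+00  1.000e-03 -5.600e-02] F [ 0.07 -0.23 -2.05] w 0.0320 inch(mm) [ 8.2 53.2]
slide [-0.0163, -0.0016, -0.0016] turn [0.0, 0.0002, -0.0001] rows 0.2 0.0
t 15.33 pos [ 0.5718 -0.1113  0.0429] rot [-3.142 -0.    -0.056] F [-0.67  0.67 -1.07] w 0.0324 inch(mm) [ 5.6 53.3]
slide [-0.0112, -0.0013, -0.0003] turn [-0.0, -0.0001, -0.0] rows 0.1 0.0
```

```bash
python3 -m crank '[{"slide":[-0.004,-0.0015,0],"turn":[0,0,0],"fingers":-1},{"slide":[-0.004,-0.0015,0],"turn":[0,0,0],"fingers":-1},{"slide":[-0.004,-0.0015,0],"turn":[0,0,0],"fingers":-1}]' >/dev/null
python3 go.py c 0 54 43|head -1
python3 -m crank '[{"slide":[-0.004,0,0],"turn":[0,0,0],"fingers":-1},{"slide":[-0.004,0,0],"turn":[0,0,0],"fingers":-1},{"slide":[-0.004,0,0],"turn":[0,0,0],"fingers":-1}]' >/dev/null
python3 go.py c 0 54 43|head -1
```

```text
t 15.58 pos [ 0.5705 -0.1103  0.0431] rot [-3.141e+00 -2.000e-03 -5.600e-02] F [ 2.04 -0.81 -0.91] w 0.0318 inch(mm) [ 4.3 54.2]
t 15.83 pos [ 0.5688 -0.1102  0.0433] rot [-3.142e+00 -2.000e-03 -5.600e-02] F [ 4.19 -0.35  1.65] w 0.0319 inch(mm) [ 2.6 54.2]
```

```bash
python3 -m crank '[{"slide":[-0.006,0,0],"turn":[0,0,0],"fingers":-1},{"slide":[-0.006,0,0],"turn":[0,0,0],"fingers":-1},{"slide":[-0.006,0,0],"turn":[0,0,0],"fingers":-1}]' >/dev/null
python3 go.py c 0 54 43|head -1
```

```text
t 16.08 pos [ 0.5664 -0.11    0.0436] rot [-3.142e+00 -3.000e-03 -5.600e-02] F [ 5.53 -1.22  4.26] w 0.0320 inch(mm) [ 0.2 54.3]
```

```bash
python3 -m crank '[{"slide":[0,0.0005,0.006],"turn":[0,0,0],"fingers":-1},{"slide":[0,0.0005,0.012],"turn":[0,0,0],"fingers":-1},{"slide":[0,0.0005,0.012],"turn":[0,0,0],"fingers":-1}]' >/dev/null
python3 go.py c 0 54 43|head -1
python3 -m crank '[{"slide":[0,0,0.006],"turn":[0,0,0],"fingers":-1},{"slide":[0,0,0.01],"turn":[0,0,0],"fingers":-1},{"slide":[0,0,0.01],"turn":[0,0,0],"fingers":-1}]' >/dev/null
python3 go.py c 0 54 43|head -1
```

```text
t 16.33 pos [ 0.5669 -0.1101  0.0372] rot [-3.141 -0.004 -0.056] F [ 6.91 -0.29 -1.32] w 0.0317 inch(mm) [ 0.7 54.2]
t 16.58 pos [ 0.5669 -0.1101  0.032 ] rot [-3.141 -0.004 -0.056] F [ 8.06 -0.44 -0.36] w 0.0316 inch(mm) [ 0.7 54.2]
```

```bash
cat > snap.py <<'E'
import sys
from go import *
k=sys.argv[1]
for n,(x,y,w,h) in dict(top=(330,205,80,60),side=(300,205,80,60)).items():
    im=grab_frame(n)[:,:,::-1]
    cv2.imwrite(f"pics/{n}{k}.png",cv2.resize(im[y:y+h,x:x+w],None,fx=10,fy=10,interpolation=cv2.INTER_CUBIC))
st()
E
python3 snap.py 5
```

```text
t 16.68 pos [ 0.5668 -0.1101  0.0321] rot [-3.141e+00 -3.000e-03 -5.600e-02] F [ 7.12  0.18 -0.67] w 0.0319 inch(mm) [ 0.5 54.2]
```

View pics/side5.png

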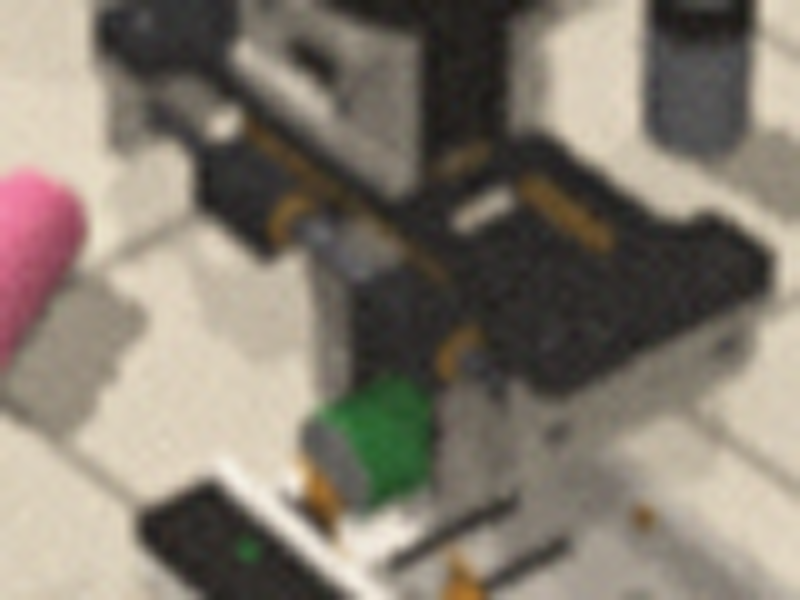

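The cell is level, and its flat end at (340,455) holds the bay-1 leaf at (318,495) back. I'll keep lowering it.

```bash
python3 -m crank '[{"slide":[0,0,0.006],"turn":[0,0,0],"fingers":-1},{"slide":[0,0,0.01],"turn":[0,0,0],"fingers":-1},{"slide":[0,0,0.01],"turn":[0,0,0],"fingers":-1}]' >/dev/null
python3 go.py c 0 54 43|head -1
python3 -m crank '[{"slide":[0,0,0.006],"turn":[0,0,0],"fingers":-1},{"slide":[0,0,0.008],"turn":[0,0,0],"fingers":-1},{"slide":[0,0,0.008],"turn":[0,0,0],"fingers":-1}]' >/dev/null
python3 go.py c 0 54 43|head -1
```

```text
t 16.93 pos [ 0.567  -0.1101  0.0271] rot [-3.141 -0.004 -0.056] F [ 7.47 -0.48 -0.09] w 0.0322 inch(mm) [ 0.7 54.2]
t 17.18 pos [ 0.567  -0.1101  0.0232] rot [-3.141 -0.004 -0.056] F [ 6.93 -0.93 -0.04] w 0.0320 inch(mm) [ 0.8 54.2]
```

```bash
python3 -m crank '[{"slide":[0,0,0.004],"turn":[0,0,0],"fingers":-1},{"slide":[0,0,0.006],"turn":[0,0,0],"fingers":-1},{"slide":[0,0,0.006],"turn":[0,0,0],"fingers":-1}]' >/dev/null
python3 go.py c 0 54 43|head -1
python3 -m crank '[{"slide":[0,0,0.002],"turn":[0,0,0],"fingers":-1},{"slide":[0,0,0.002],"turn":[0,0,0],"fingers":-1},{"slide":[0,0,0.002],"turn":[0,0,0],"fingers":-1}]' >/dev/null
python3 go.py c 0 54 43|head -1
```

```text
t 17.43 pos [ 0.567  -0.1101  0.0202] rot [-3.141 -0.004 -0.056] F [ 8.45 -0.66  0.48] w 0.0320 inch(mm) [ 0.8 54.2]
t 17.68 pos [ 0.567  -0.1101  0.0193] rot [-3.141 -0.004 -0.056] F [ 7.82 -0.18  1.83] w 0.0321 inch(mm) [ 0.8 54.2]
```

```bash
python3 -m crank '[{"slide":[0,0,0.002],"turn":[0,0,0],"fingers":-1},{"slide":[0,0,0.002],"turn":[0,0,0],"fingers":-1},{"slide":[0,0,0.002],"turn":[0,0,0],"fingers":-1}]' >/dev/null
python3 go.py c 0 54 43|head -1
```

```text
t 17.93 pos [ 0.5669 -0.1101  0.0187] rot [-3.141 -0.004 -0.056] F [5.92 0.03 4.08] w 0.0316 inch(mm) [ 0.7 54.2]
```

```bash
python3 -m crank '[{"slide":[0.002,0,0],"turn":[0,0,0],"fingers":-1},{"slide":[0.003,0,0],"turn":[0,0,0],"fingers":-1},{"slide":[0.003,0,0],"turn":[0,0,0],"fingers":-1}]' >/dev/null
python3 go.py c 0 54 43|head -1
python3 -m crank '[{"slide":[0.002,0,0],"turn":[0,0,0],"fingers":-1},{"slide":[0.002,0,0],"turn":[0,0,0],"fingers":-1},{"slide":[0.002,0,0],"turn":[0,0,0],"fingers":-1}]' >/dev/null
python3 go.py c 0 54 43|head -1
```

```text
t 18.18 pos [ 0.567  -0.1101  0.0186] rot [-3.141e+00 -1.000e-03 -5.600e-02] F [2.21 2.58 9.95] w 0.0317 inch(mm) [ 0.8 54.2]
t 18.43 pos [ 0.567  -0.1102  0.0186] rot [-3.141  0.    -0.056] F [-1.2   2.69 13.22] w 0.0322 inch(mm) [ 0.8 54.1]
```

```bash
python3 -m crank '[{"slide":[-0.002,0,-0.001],"turn":[0,0,0],"fingers":-1},{"slide":[-0.002,0,-0.001],"turn":[0,0,0],"fingers":-1}]' >/dev/null
python3 go.py c 0 54 43|head -1
python3 snap.py 6
```

```text
t 18.60 pos [ 0.567  -0.1102  0.0186] rot [-3.141e+00 -2.000e-03 -5.600e-02] F [3.56 1.33 5.26] w 0.0319 inch(mm) [ 0.8 54.2]
t 18.70 pos [ 0.567  -0.1102  0.0187] rot [-3.141e+00 -1.000e-03 -5.600e-02] F [3.99 2.51 4.98] w 0.0323 inch(mm) [ 0.8 54.2]
```

View pics/side6.png

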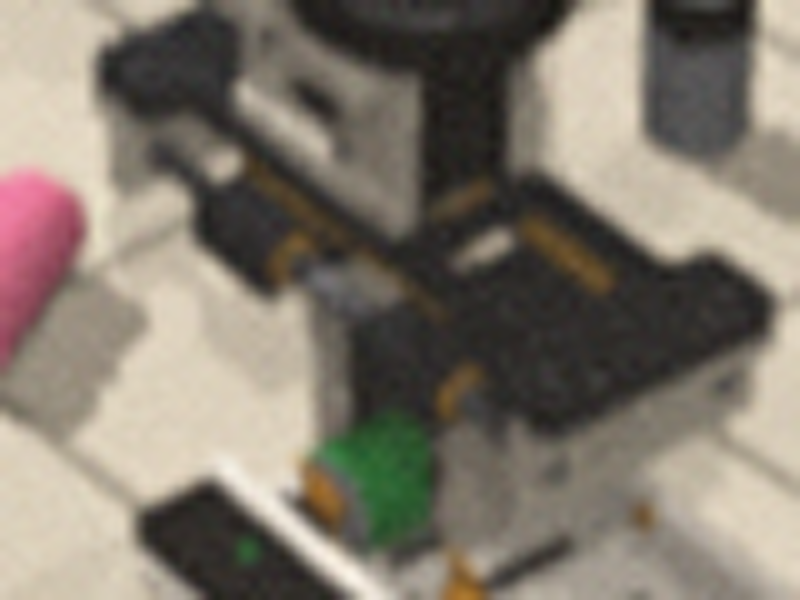

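View pics/top6.png

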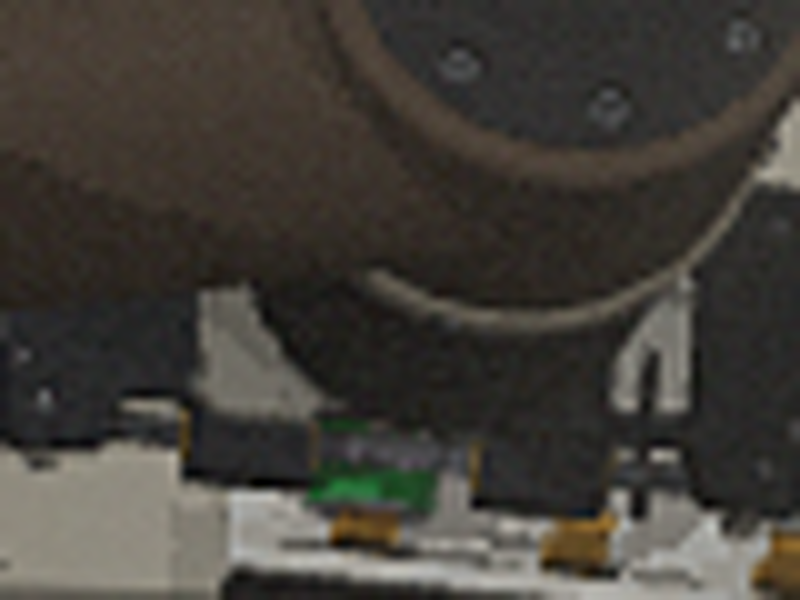

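```bash
python3 -m crank '[{"slide":[0,0,0],"turn":[0,0,0],"fingers":-0.2},{"slide":[0,0,0],"turn":[0,0,0],"fingers":0},{"slide":[0,0,0],"turn":[0,0,0],"fingers":0.15},{"slide":[0,0,0],"turn":[0,0,0],"fingers":0.15},{"slide":[0,0,0],"turn":[0,0,0],"fingers":0.15}]' 15 >/dev/null
python3 go.py c 0 54 43|head -1
python3 -m crank '[{"slide":[0,0,-0.03],"turn":[0,0,0],"fingers":0.15},{"slide":[0,0,-0.08],"turn":[0,0,0],"fingers":0.15},{"slide":[0,0,-0.16],"turn":[0,0,0],"fingers":0.15},{"slide":[0,0,-0.24],"turn":[0,0,0],"fingers":0.15},{"slide":[0,0,-0.3],"turn":[0,0,0],"fingers":0.15}]' >/dev/null
python3 -m crank '[{"slide":[0,-0.08,-0.03],"turn":[0,0,0],"fingers":0.15},{"slide":[0,-0.16,-0.06],"turn":[0,0,0],"fingers":0.15},{"slide":[0,-0.24,-0.08],"turn":[0,0,0],"fingers":0.15},{"slide":[0,-0.32,-0.08],"turn":[0,0,0],"fingers":0.15},{"slide":[0,-0.4,-0.08],"turn":[0,0,0],"fingers":0.15}]' >/dev/null
python3 snap.py 7
```

```text
t 19.12 pos [ 0.5653 -0.1106  0.0175] rot [ 3.141e+00  2.000e-03 -5.700e-02] F [ 0.25 -0.14  0.44] w 0.0496 inch(mm) [-0.9 53.6]
t 20.05 pos [0.5775 0.0939 0.2079] rot [-3.141 -0.    -0.052] F [-0.84 -0.34  0.06] w 0.0504 inch(mm) [-1.000e-01  2.585e+02]
```

View pics/side7.png

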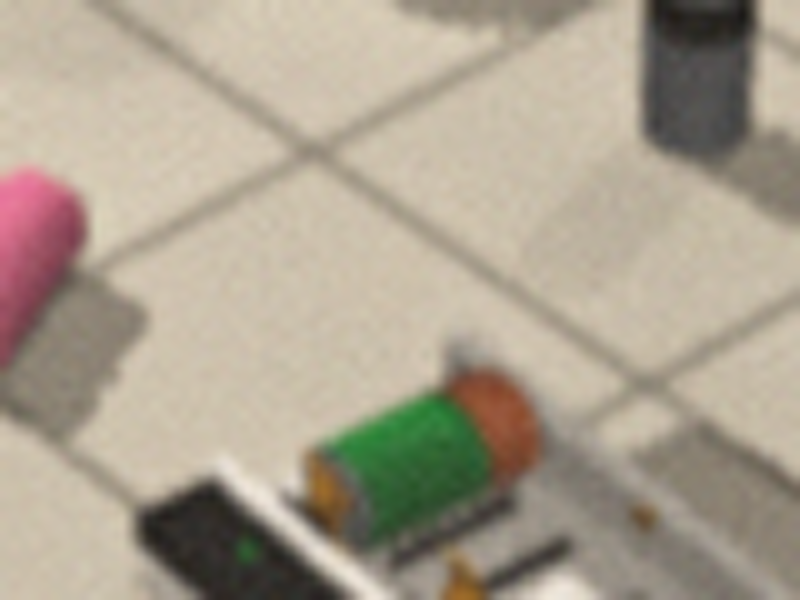

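View pics/top7.png

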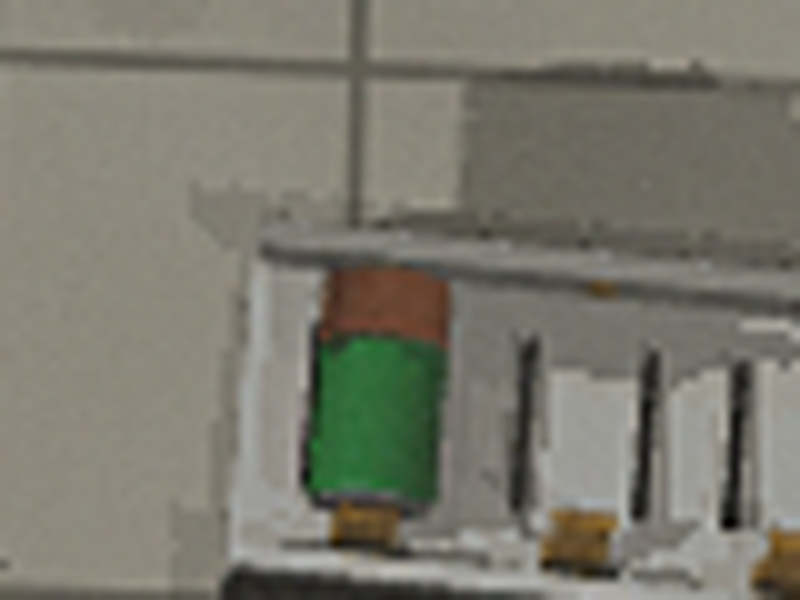

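```bash
cat > f.py <<'E'
from go import *
S=6;obs=[]
for n,(x0,y0,w,h) in dict(top=(355,225,25,35),side=(325,238,32,26)).items():
    im=grab_frame(n)[:,:,::-1][y0:y0+h,x0:x0+w]
    big=cv2.resize(im,None,fx=S,fy=S,interpolation=cv2.INTER_CUBIC)
    b,g,r=[big[:,:,i].astype(float) for i in range(3)]
    # brass has r>g>>b and is lighter: exclude by g/r ratio
    m=((g>1.15*b)&(g>1.15*r))|((r>1.3*b)&(r>1.3*g)&(g<1.45*b))
    m=cv2.morphologyEx(m.astype(np.uint8),cv2.MORPH_CLOSE,np.ones((7,7)));m=cv2.morphologyEx(m,cv2.MORPH_OPEN,np.ones((9,9)))
    nl,l,stt,_=cv2.connectedComponentsWithStats(m);m=(l==1+np.argmax(stt[1:,4])).astype(np.uint8)
    cv2.imwrite(f"pics/m_{n}.png",cv2.resize(np.hstack([big,np.dstack([m*255]*3)]),None,fx=2,fy=2));obs.append((n,x0,y0,m))
a=np.linspace(0,2*np.pi,60)
def ren(n,x0,y0,shape,p):
    R=Ro.from_euler("xyz",[0,p[4],p[3]])
    e=lambda x:proj(n,R.apply(np.c_[np.full(60,x),.0165*np.cos(a),.0165*np.sin(a)])+p[:3])
    E0,E1=e(-.03075),e(.02875);sc=lambda q:np.round(((q-[x0,y0]+.5)*S-.5)*16).astype(np.int32)
    m=np.zeros(shape,np.uint8)
    cv2.fillConvexPoly(m,cv2.convexHull(sc(np.r_[E0,E1])),1,cv2.LINE_8,4);cv2.fillConvexPoly(m,sc(E0).reshape(-1,1,2),0,cv2.LINE_8,4);return m
cost=lambda p:sum((ren(n,x0,y0,m.shape,p)!=m).mean() for n,x0,y0,m in obs)
q0=np.array([*ch(.00225,.054),.0265,CY,0])
for sg in(1,-1):
    sim=np.vstack([q0]+[q0+sg*d for d in np.diag([.004,.004,.004,.05,.05])])
    s=minimize(cost,q0,method="Nelder-Mead",options=dict(initial_simplex=sim,maxiter=900,xatol=1e-5,fatol=1e-6))
    print(s.x.round(4),s.fun,"ch frame",(inch(s.x)*1e3).round(1))
st()
E
python3 f.py
```

```text
[ 0.567  -0.1096  0.0243 -0.0602  0.0972] 0.1099893543956044 ch frame [ 0.8 54.7]
[ 0.5668 -0.1094  0.0242 -0.0525  0.1477] 0.10561832264957265 ch frame [ 0.5 54.9]
t 20.15 pos [0.577  0.0902 0.2076] rot [ 3.141e+00  1.000e-03 -5.400e-02] F [-0.02 -0.33  0.78] w 0.0505 inch(mm) [ -0.5 254.8]
```

Run:
```python
import cv2,numpy as np
a=cv2.imread('pics/m_top.png');b=cv2.imread('pics/m_side.png')
h=max(a.shape[0],b.shape[0]);p=lambda i:np.pad(i,((0,h-i.shape[0]),(0,0),(0,0)))
o=np.hstack([p(a),p(b)]);cv2.imwrite('pics/mm2.png',cv2.resize(o,None,fx=.55,fy=.55))
```

```text
(no output)
```

View pics/mm2.png

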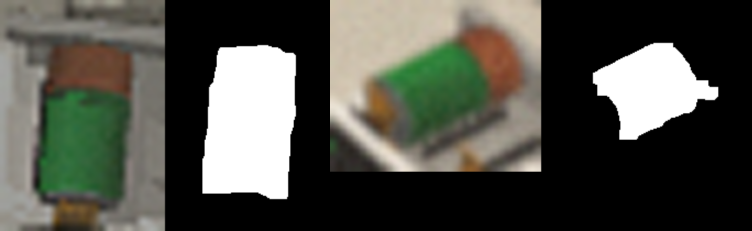

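```bash
sed -i 's/m=((g>1.15\*b).*/m=((g>1.15*b)\&(g>1.12*r))|((r>1.25*b)\&(r>1.2*g)\&(g<1.75*b))/' f.py; python3 f.py;  python3 - <<'E'
import cv2,numpy as np
a=cv2.imread('pics/m_top.png');b=cv2.imread('pics/m_side.png')
h=max(a.shape[0],b.shape[0]);p=lambda i:np.pad(i,((0,h-i.shape[0]),(0,0),(0,0)))
o=np.hstack([p(a),p(b)]);cv2.imwrite('pics/mm3.png',cv2.resize(o,None,fx=.55,fy=.55))
for q in((75,75),(210,60)): pass
E
```

```text
[ 0.5685 -0.1097  0.0257 -0.0706  0.014 ] 0.047564255189255195 ch frame [ 2.3 54.7]
[ 0.5685 -0.1097  0.0255 -0.0657  0.0151] 0.04723859126984127 ch frame [ 2.3 54.8]
t 20.25 pos [0.5771 0.0886 0.2077] rot [ 3.141e+00  1.000e-03 -5.700e-02] F [ 0.24  0.13 -0.37] w 0.0503 inch(mm) [ -0.3 253.1]
```

View pics/mm3.png

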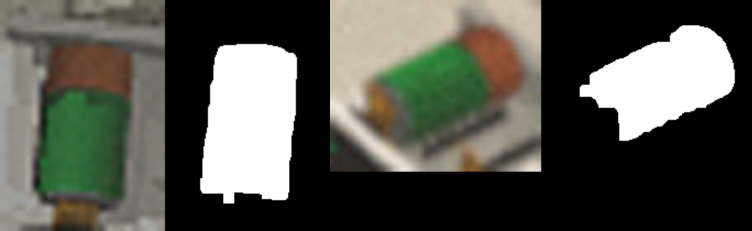

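Run:
```python
from go import *
for n in("top","side"):
    a=cv2.imread(f"pics/{n}0.png");b=np.ascontiguousarray(grab_frame(n)[:,:,::-1]);cv2.imwrite(f"pics/{n}8.png",b)
    for nm,P in dict(tin=None).items(): pass
    d=cv2.absdiff(cv2.GaussianBlur(a,(5,5),0),cv2.GaussianBlur(b,(5,5),0)).max(2)
    cv2.imwrite(f"pics/{n}8d.png",np.clip(d.astype(int)*4,0,255).astype(np.uint8))
st()
```

```text
t 20.35 pos [0.5773 0.088  0.2079] rot [ 3.141  0.    -0.058] F [-0.24 -0.58 -0.18] w 0.0505 inch(mm) [ -0.  252.6]
```

View pics/top8d.png

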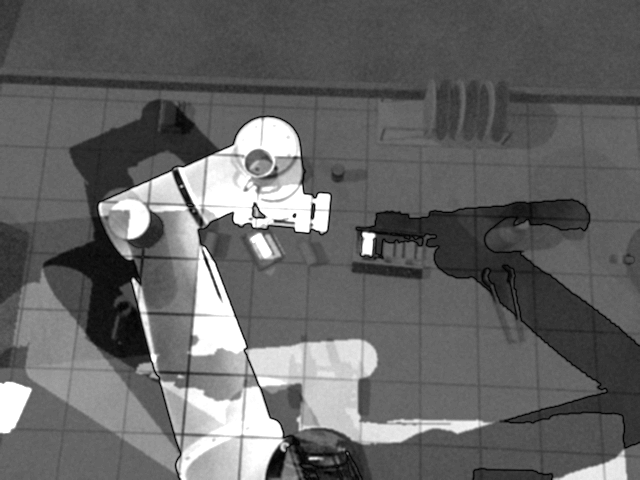

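View pics/side8.png

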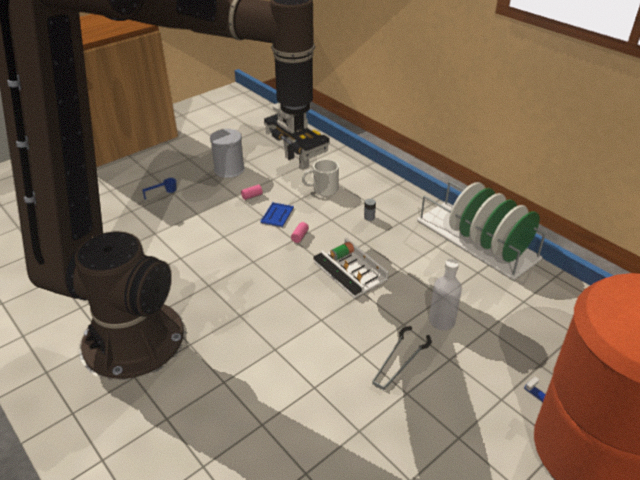

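The bystanders are at the same pixels as at the start: tin (227,152), scoop (170,186), mug (325,178), spent cell (370,209), bottle (445,295) and tong (405,355). The cell is in bay 1 at (343,250), and the robot is clear of everything.

```bash
python3 -c "
from station import *
print(job_done(), get_state()['t'])"
```

```text
the job is handed in; nothing more can be done
the job is handed in; nothing more can be done
```

The green cell is loaded in bay 1, the bay with the stiff contact, and the job is handed in at about 20 s of the 72 s. I pressed all three contacts to their stops first, while the cell was still in its tray.

**Finding the stiff contact:**

| Bay | Force just before the stop | Highest reading on the stop | Result |
|---|---|---|---|
| 1 | about 11.5 N, rising evenly | 14.9 N along the press | stiff |
| 2 | 2.7 N | 5.5 N | slack |
| 3 | 3.0 N | 6.6 N | slack |

**Loading:** I pushed the cell against the bay 1 leaf at 7–8 N, lowered it until the floor took weight, and found the nub already on the stud when I nudged it forward. The highest reading on the charger while loading was about 13 N, against its 25 N limit.

**Last checks:**
- **Position:** a camera fit puts the cell centre at x = 2.3, y = 54.7 mm in the charger's frame, with 2.25 and 54 expected.
- **Height:** the fit puts the axis 25.6 mm above the counter, with 26.5 expected. It also shows a tilt of about 0.015 rad. Both are within what the cameras can resolve, and the floor contact I felt during lowering gave about 26.6 mm.
- **Surroundings:** the bystanders sit where they did at the start, by eye in the side view, and the gripper is clear.
- **Disagreement:** the touch readings and the camera estimate of the charger's x position differ by up to 1.6 mm. I allowed for this by relying on the leaf force while loading.

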